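Feel for the scoop in the bean bin and set it on the scale

TASK

The bean bin has run empty and is to be refilled, but its scoop still lies somewhere inside, out of sight under the fixed wooden hood, where it has to be found by feel. Swing the bin's sloping front flap up out of the way, get the scoop out and lay it down gently on the coffee scale, so that the scale alone carries it. Leave the flap standing up for the refill, and leave the pitcher, the tamper and the jar where they are.

Things in the scene. Friction and masses are not known exactly. Their poses are not given: they have to be found in the camera images.
- bean_bin: Bean bin at the left, its open front turned to the right: steel box 262 (x) x 262 (y) x 178 mm high with wooden hood and flap, fixed. Origin: centre of its underside; x to its back, y to its left, z up. Walls 6 mm; inside clear from -125 to 125 mm in x and in y. Front wall (low x) 88 mm high; the side walls slope up from there to the hood. The opening is in front of the hood, shut by the flap.
- bin_hood (a point): Middle of the lower front edge of the fixed wooden hood, in the bin frame at x = -28, y = 0, z = 168 mm. From here the hood (10 mm thick, all the bin's width) covers the bin back to its rear wall. What lies under it is reached through the open front only by slanting in, the hand leaning out some 30 to 45 degrees from vertical over the front wall.
- bin_floor (a point): Centre of the bin's flat inner floor, in the bin frame at x = 0, y = 0, z = 12 mm. One loose scoop lies flat on this floor, its pose not reported: the middle of its handle is at x = 3 to 15 mm and anywhere from y = -51 to 51 mm in the bin frame. It is turned at most 0.2 rad from the bin's x, bowl to the back, handle to the front.
- bin_handle_zone (a point): Middle of the strip where the scoop handle is: bin frame x = 7, y = 0, z = 34 mm. Scoop: 135 mm long, about 150 g; steel bowl 62 long x 62 wide x 38 mm high, round wooden handle 66 mm long, 22 mm thick, its axis 22 mm above the floor. Pressed down, the handle tips 6 to 11 mm until its end rests on the floor; pushed sideways it slides; held by the handle, the bowl may sag.
- bin_lid (a joint): Angle (rad) of the flap, a wooden board 270 mm wide and 8 mm thick, reaching 150 mm from its hinge: 0 shut (front edge down, 0.63 below level), growing as the front edge swings up and back; 0.63 level, 2.20 upright, 2.30 the stop. Starts at 0 to 0.12. A stiff hinge keeps it where it is left; moving it takes 1 to 4 N at the handle.
- bin_lid_handle (a point): Middle of the flap's handle: round steel bar 10 mm thick, parallel to the hinge, about 95 mm clear between its end posts, 36 mm above the board's middle plane (27 mm clear under it), 118 mm from the hinge along the board, 32 mm short of its free edge. Shut, it lies 116 mm in front of the hinge line and 41 mm below it; it swings about the hinge at a radius of 123 mm.
- bin_lid_hinge (a point): Middle of the flap's hinge line at the front edge of the hood; in the bin frame at x = -25, y = 0, z = 172 mm; the line runs along the bin's y. Fixed obstacles away from the robot behind the work: a gooseneck lamp (world x 0.70 to 0.80, y 0 to 0.30, arching up to 0.40 m high) and a price display on a post (x about 0.78, y -0.08, 0.32 m high).
- coffee_scale: Coffee scale on the worktop, right of the bin: flat slab 154 (x) x 135 (y) mm, does not move. Origin: centre of its underside, x away from its key edge. On it the raised metal plate, from x = -48 to 74 and y = -61 to 65 mm, top 20 mm above the worktop; the key edge in front of the plate is 15 mm high.
- milk_pitcher: Steel milk pitcher 66 x 91 x 98 mm, a bystander. Origin: centre of its underside.
- tamper: Coffee tamper standing on its steel foot, 58 mm wide, 83 mm high with a wooden handle, a bystander. Origin: centre of its underside.
- sugar_jar: Small glass jar with a grey screw lid, 59 x 59 x 95 mm, a bystander. Origin: centre of its underside.

How it is judged:
By the outcome, as a careful person would: the job done as asked, in the order asked, and still so for the second after the job is handed in, with the robot touching nothing.
It also fails if it takes over 67 s, if anything falls off the work surface, if the arm or the gripper's body presses on something with over 40 N, if the wrist force passes 120 N, or if a joint passes its speed limit or range.

ROBOT

A 6-joint arm with a two-finger parallel gripper is mounted at the origin on a cart in front of the work surface, level with it; the furniture and walls round the work are solid. World frame = base frame: x ahead of the robot, y to its left, z up, the work surface at z = 0. Lengths are in mm, angles in rad, forces in N, time in s.
With the tool pointing down it reaches from about 275 to 725 mm from the base axis. Payload 5.6 kg.
Tool frame: the origin (TCP) lies midway between the tips of the shut fingers; the grasp point (between the pads) lies manip.grasp_offset behind it (manip.grasp_offset is the distance from the TCP to the grasp point, in mm); z points along the fingers, y is the direction in which the jaws open and shut (so a half turn about z gives the same grasp; the last joint's range is limited). The gripper opens to 85 mm and grips with 20 to 120 N. Pads are 22 mm wide; open, the fingers measure 114 mm over their backs; the gripper's body (76 mm by 85 mm) begins 54 mm behind the grasp point. The pads swing forward as they close: fully open they stand 13 mm farther back than shut.
Start: joints at [1.51, 0.255, 0.108, 0, -1.424, -0.285], TCP at [186.395, 517.446, 231.283] pointing down, gripper open.
Joint ranges: [-2.95, 2.95], [-1.21, 1.97], [-1.09, 1.5], [-2.87, 1.71], [-2.94, -0.07], [-3.05, 3.05]. Speed limits (rad/s): [2.57, 2.57, 3.14, 3.14, 3.14, 3.14].

INTERFACE

Orientations are given as a rotation vector (axis times angle).
In Python, from cell import manip, imaging, order gives the robot as it stands.
- The arm moves only by the tool step_arm, never from a script. Its arguments are lists of equal length, an entry for each row: "delta_pos": the shift along the tool's x, y, z in mm, a list of three; "turn": the turn, a rotation vector about the tool's x, y, z in degrees, a list of three; "claw": the opening in per cent of the stroke, from 0 (shut) to 100 (fully open). A call has 1 to 12 rows; each row is the pose to reach, as a shift and turn from the pose commanded when the call began, along the tool's axes at that moment; what a row does not reach only later rows make up. A row lasts 1/12 s, in which the tool goes at most 41.7 mm and 7.16 degrees, less where a joint would pass 70% of its speed; a pose out of reach is approached as far as the arm can. A call with a gripper value outside its range is refused whole. The fingers move at their own pace and stop on an object; "newtons" is the grip in N (left out, the last holds). Time passes only in rows, so rows that repeat a pose let the fingers close. It gives the time, the measured TCP pose, the force and the opening at its end, in the units of the state.
- manip.sense(): the state, without advancing time (a new reading comes with each control period).
- imaging.camera(name): name is "scene" or "side" or "wrist"; returns the picture (400x640x3 uint8, blue, green, red); there is no depth.
- imaging.calibration(name): a dict with "vertical_fov" (degrees; the focal length in pixels is half the picture's height over the tangent of half this angle, whatever the lens; pixels are square), "cx", "cy" (the principal point, pixels), "distortion" ([k1, k2, p1, p2, k3] as OpenCV has them; the pictures are not rectified), "eye" and "attitude" of the camera in the world. Camera axes: x right, y down, z forward; pixel columns grow to the right and rows downward; lengths in mm; the calibration is good to about 2 mm. A picture is of the moment at which its call begins: read the wrist's pose just before it. calibration takes no time and is no camera call; for the wrist camera it gives the pose at the moment of the call.
- order.hand_in(): hands the job in, once; it reports no verdict.
The state is a dict: "time": time; "joints": joint angles; "dq": joint speeds; "joint_efforts": joint torques, N m; "tcp_pos": TCP position; "ee_rot": TCP orientation; "force": force on the tool from outside, world axes, zero at the start; "ft_torque": the same for the moment, N m; "finger_gap": finger opening in mm.
Only numpy, scipy, OpenCV 4.12 (cv2) and the standard library are available. Lean on these libraries where they do the work, as an engineer would, in place of code of your own. Each camera call takes 0.05 s, during which the arm holds its last target.

## Working session

There is one attempt and no reset: what is moved stays moved. The work goes in short steps, Python scripts to look and compute and a tool call to move; the robot and the scene stay as the last step left them, time stands still between calls to the robot, and variables do not carry over. Pictures are saved under pics/ and viewed, and the job is handed in when it is done.

Besides the shell and the picture viewer there is one more tool, called after "Call:" by a JSON object that holds its "name" and its "arguments". step_arm: Moves the arm, as the interface text tells. Its arguments: {"type":"object","properties":{"delta_pos":{"type":"array"},"turn":{"type":"array"},"claw":{"type":"array"},"newtons":{"type":"number"}},"required":["delta_pos","turn","claw"]}

```bash
ls; mkdir -p pics; python3 - <<'E'
from cell import manip, imaging, order
import cv2
print(manip.sense(), manip.grasp_offset)
for n in ["scene","side","wrist"]:
    c=imaging.calibration(n); print(n,c)
    cv2.imwrite(f"pics/{n}0.png",imaging.camera(n))
E
```

```text
pics
{'time': 0.0, 'joints': array([ 1.50956908e+00,  2.55775862e-01,  1.06980286e-01, -4.81591677e-04,
       -1.42393102e+00, -2.84612733e-01]), 'dq': array([ 1.63105839e-03, -1.12344408e-04,  1.64370467e-03,  1.51524886e-04,
       -5.98641305e-04, -3.32667957e-05]), 'joint_efforts': array([-2.11724432e-04, -3.86634493e+01,  2.37942106e+01,  5.36516994e+00,
       -6.07888360e-03,  8.47201477e-06]), 'tcp_pos': array([186.20934092, 516.97114328, 230.36995344]), 'ee_rot': array([ 3.09277956e+00, -5.40311428e-01, -4.05359569e-04]), 'force': array([ 0.52302917, -0.58528413, -0.80160893]), 'ft_torque': array([0.00262191, 0.01123198, 0.00316765]), 'finger_gap': 85.3391071119424} 18.700000000000003
scene {'vertical_fov': 43.334723959492585, 'cx': 315.2885058389134, 'cy': 210.84395914715128, 'distortion': array([-0.15956935,  0.        ,  0.        ,  0.        ,  0.        ]), 'eye': array([1350.54397833,  437.83717173,  710.69808248]), 'attitude': array([-1.20798757, -2.03925005,  1.15095815])}
side {'vertical_fov': 43.39276994220149, 'cx': 320.0711695726703, 'cy': 202.67849253595753, 'distortion': array([-0.0976411,  0.       ,  0.       ,  0.       ,  0.       ]), 'eye': array([1489.33063318,  499.92815349,  631.88605151]), 'attitude': array([-1.19561195, -1.94529769,  1.23534038])}
wrist {'vertical_fov': 61.58572765032567, 'cx': 318.90814754602803, 'cy': 203.53991803054043, 'distortion': array([-0.01655644,  0.        ,  0.        ,  0.        ,  0.        ]), 'eye': array([248.31084843, 494.33698966, 372.83180657]), 'attitude': array([ 1.70892989, -2.43286095, -0.31716432])}
```

View pics/scene0.png

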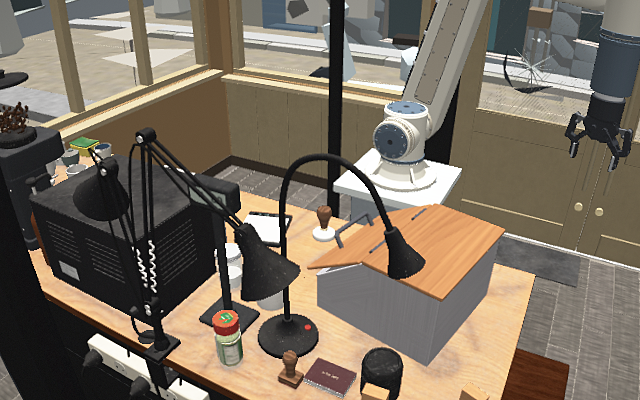

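View pics/side0.png

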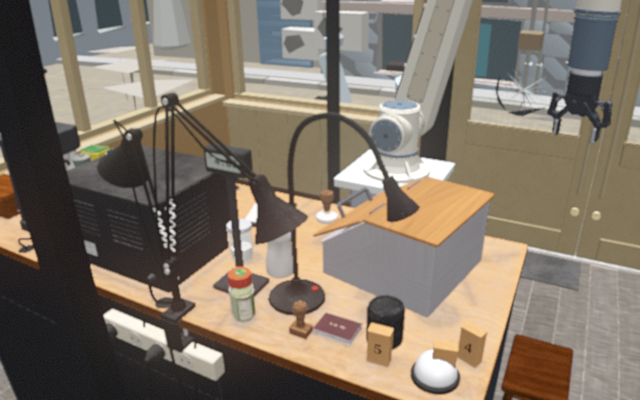

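View pics/wrist0.png

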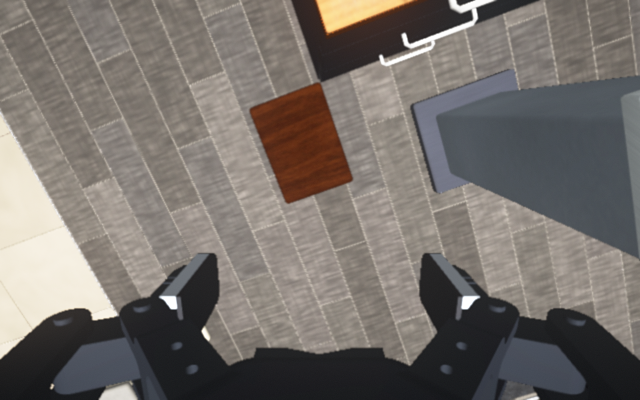

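The scene view looks toward −x, so image right is +y. The bin with its wooden hood is at (400,270), its front faces image left (−y), and the flap handle is at (352,228). The scale is at (268,228) and the tamper at (325,222). The pitcher and jar are behind the lamps. I'll zoom in for corners.

```bash
cat > h.py <<'E'
import numpy as np, cv2
from scipy.spatial.transform import Rotation as R
def K(c):
    f=200/np.tan(np.radians(c["vertical_fov"])/2)
    return np.array([[f,0,c["cx"]],[0,f,c["cy"]],[0,0,1.]])
def proj(c,P):
    Rm=R.from_rotvec(c["attitude"]).as_matrix()
    P=np.atleast_2d(P).astype(float); Pc=(P-c["eye"])@Rm
    return cv2.projectPoints(Pc.reshape(-1,1,3),np.zeros(3),np.zeros(3),K(c),np.array(c["distortion"]))[0].reshape(-1,2)
def ray(c,uv):
    uv=np.atleast_2d(uv).astype(float).reshape(-1,1,2)
    n=cv2.undistortPoints(uv,K(c),np.array(c["distortion"])).reshape(-1,2)
    d=np.c_[n,np.ones(len(n))]@R.from_rotvec(c["attitude"]).as_matrix().T
    return d
def atz(c,uv,z):
    d=ray(c,uv); e=c["eye"]; t=(z-e[2])/d[:,2]
    return e+d*t[:,None]
E
python3 - <<'E'
import cv2
a=cv2.imread("pics/scene0.png")
cv2.imwrite("pics/s1.png",cv2.resize(a[190:370,310:510],None,fx=4,fy=4,interpolation=cv2.INTER_CUBIC)[:, :800][:600])
a=cv2.imread("pics/side0.png")
cv2.imwrite("pics/s2.png",cv2.resize(a[165:315,310:510],None,fx=4,fy=4,interpolation=cv2.INTER_CUBIC))
E
```

```text
(no output)
```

View pics/s1.png

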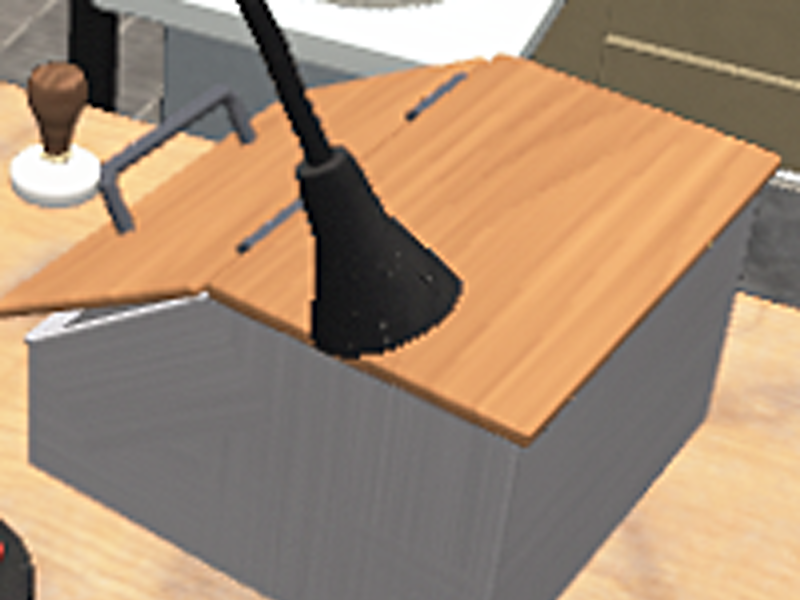

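View pics/s2.png

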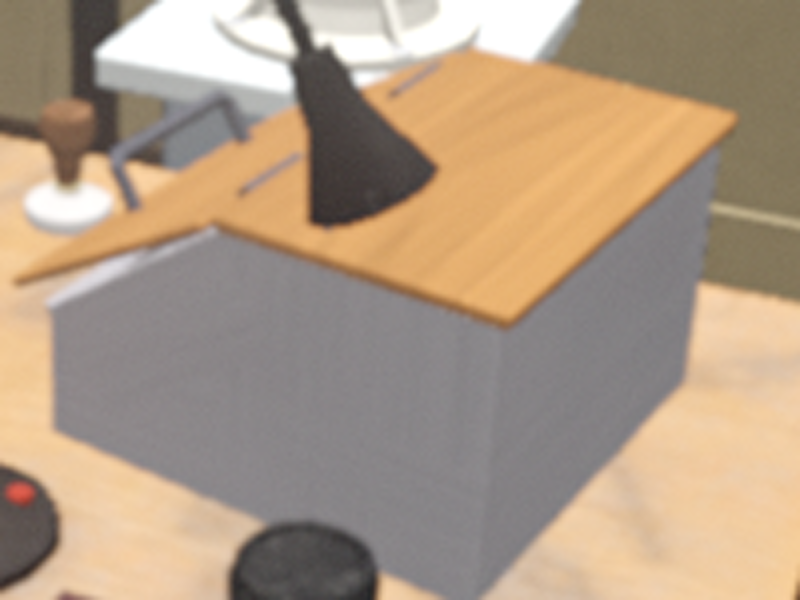

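```bash
python3 - <<'E'
from cell import imaging
from h import *
from scipy.optimize import least_squares
cs={n:imaging.calibration(n) for n in("scene","side")}
obs=[("scene",(-131,-131,0),(317.3,305.3)),("scene",(-131,-131,88),(316.8,274.2)),("scene",(131,131,0),(486.7,293)),
("side",(-131,-131,0),(323.5,272.3)),("side",(-131,-131,88),(322.3,241.8)),("side",(131,-131,0),(428.5,314.7)),("side",(131,131,0),(480.8,260.3))]
def W(p,P):
    c,s=np.cos(p[2]),np.sin(p[2]); return np.array([p[0]+c*P[0]-s*P[1],p[1]+s*P[0]+c*P[1],P[2]])
def f(p): return np.concatenate([proj(cs[n],W(p,P))[0]-uv for n,P,uv in obs])
r=least_squares(f,[450,250,1.5],x_scale=[100,100,1]); print(r.x); print(r.fun.reshape(-1,2).round(1))
p=r.x
for n in cs:
    for P in [(131,-131,178),(131,131,178),(-28,-131,178),(131,-131,0),(-25,0,172)]: print(n,P,proj(cs[n],W(p,P)).round(1))
    for th in(0,.06,.12):
        L=[]
        for y in(-50,50):
            a=-.63+th # handle: along board 118, normal 36
            L.append(proj(cs[n],W(p,(-25-118*np.cos(a)-36*np.sin(-a)*1.0*(1),y,172+118*np.sin(a)+36*np.cos(a))))[0].round(1))
        E=proj(cs[n],W(p,(-25-150*np.cos(a),-135,172+150*np.sin(a))))[0].round(1)
        print(n,th,L,E)
# objects
sc=cs["scene"]; sd=cs["side"]
E
python3 - <<'E'
import cv2
a=cv2.imread("pics/scene0.png")
cv2.imwrite("pics/s3.png",cv2.resize(a[190:330,200:360],None,fx=4,fy=4,interpolation=cv2.INTER_CUBIC))
a=cv2.imread("pics/side0.png")
cv2.imwrite("pics/s4.png",cv2.resize(a[170:310,200:360],None,fx=4,fy=4,interpolation=cv2.INTER_CUBIC))
E
```

```text
[548.6605801  213.78221944   1.38561429]
[[-0.   0.8]
 [ 0.6 -1.3]
 [-1.3  0. ]
 [-0.1  0.9]
 [ 0.6 -2.6]
 [ 0.3  2.6]
 [-0.3 -0.8]]
scene (131, -131, 178) [[441.7 291.7]]
scene (131, 131, 178) [[501.4 224.7]]
scene (-28, -131, 178) [[362.2 255.7]]
scene (131, -131, 0) [[427.7 365.6]]
scene (-25, 0, 172) [[401.2 228.1]]
scene 0 [array([338.3, 235.3]), array([365.7, 215.6])] [310.2 272.6]
scene 0.06 [array([337.5, 232.1]), array([365. , 212.6])] [308.3 268.7]
scene 0.12 [array([336.9, 228.9]), array([364.5, 209.5])] [306.5 264.7]
side (131, -131, 178) [[436.9 238.8]]
side (131, 131, 178) [[490.5 190.2]]
side (-28, -131, 178) [[363.4 215. ]]
side (131, -131, 0) [[428.8 317.3]]
side (-25, 0, 172) [[398.2 195.4]]
side 0 [array([340.9, 206.5]), array([365.5, 191.5])] [316.2 239.6]
side 0.06 [array([340.1, 203.4]), array([364.8, 188.6])] [314.3 236. ]
side 0.12 [array([339.5, 200.3]), array([364.2, 185.7])] [312.6 232.3]
```

View pics/s3.png

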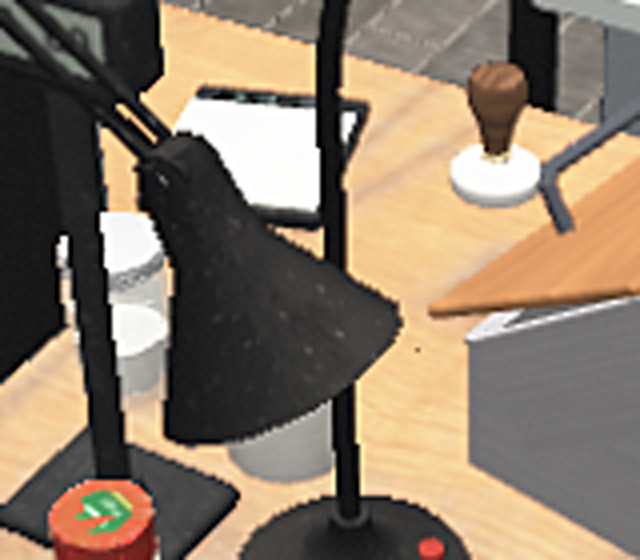

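View pics/s4.png

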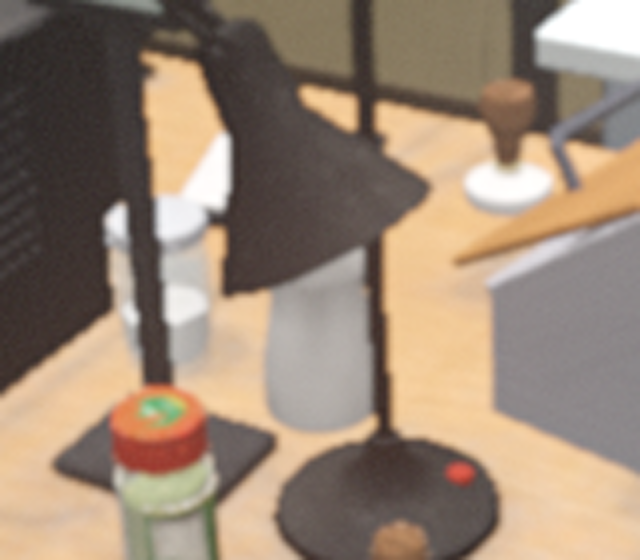

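```bash
cat >> h.py <<'E'
BIN=np.array([548.66,213.78,1.3856])
def B(P,p=BIN):
    P=np.atleast_2d(P).astype(float);c,s=np.cos(p[2]),np.sin(p[2])
    return np.c_[p[0]+c*P[:,0]-s*P[:,1],p[1]+s*P[:,0]+c*P[:,1],P[:,2]]
def toolR(zdir,ydir):
    z=np.array(zdir,float);z/=np.linalg.norm(z); y=np.array(ydir,float); y-=z*(y@z); y/=np.linalg.norm(y)
    return np.c_[np.cross(y,z),y,z]
def move(s,pos,Rm):
    """delta in tool frame + turn deg from pose s (pos,rotvec)"""
    R0=R.from_rotvec(s[1]); d=R0.inv().apply(np.array(pos)-s[0]); t=(R0.inv()*R.from_matrix(Rm)).as_rotvec(degrees=True)
    return d.round(1),t.round(1),"rows>=%.1f"%max(np.linalg.norm(d)/41.7,np.linalg.norm(t)/7.16)
E
python3 - <<'E'
from cell import imaging,manip
from h import *
s=manip.sense(); c=imaging.calibration("wrist")
R0=R.from_rotvec(s["ee_rot"]); print(R0.as_matrix().round(3))
print("cam off tool",R0.inv().apply(c["eye"]-s["tcp_pos"]).round(1)); Rc=(R0.inv()*R.from_rotvec(c["attitude"])).as_matrix(); print(Rc.round(3))
off=R0.inv().apply(c["eye"]-s["tcp_pos"])
# candidates tool y along bin x (+/-), tool down
for sg in(1,-1):
    bx=np.array([np.cos(BIN[2]),np.sin(BIN[2]),0]); Rt=toolR([0,0,-1],sg*bx)
    for pos in([430,30,330],[450,60,300]):
        c2=dict(c); c2["eye"]=np.array(pos)+Rt@off; c2["attitude"]=R.from_matrix(Rt@Rc).as_rotvec()
        print(sg,pos,proj(c2,B([(-25,-135,172),(-25,135,172),(-141,-50,131),(-141,50,131)])).round().tolist(),proj(c2,[(400,-50,20),(330,-80,20),(500,-80,20)]).round().tolist())
        print(move((s["tcp_pos"],s["ee_rot"]),pos,Rt))
# rough objs
sc=imaging.calibration("scene"); sd=imaging.calibration("side")
def q(a,o): return [o[0]+(a[0]+.5)/4-.5,o[1]+(a[1]+.5)/4-.5]
print("scale TL,TR,BR",atz(sc,[q(a,(200,190)) for a in[(200,90),(368,103),(310,225)]],15).round())
print("tamper foot",atz(sc,[q((495,180),(200,190))],10).round(),atz(sd,[q((508,190),(200,170))],10).round())
print("pitcher base",atz(sd,[q((318,425),(200,170))],0).round())
print("jar lid",atz(sc,[q((115,240),(200,190))],95).round(),atz(sd,[q((155,220),(200,170))],95).round())
E
```

```text
[[ 0.941 -0.339 -0.   ]
 [-0.339 -0.941 -0.001]
 [ 0.     0.001 -1.   ]]
cam off tool [  66.1    0.6 -142.3]
[[ 0.    -0.966 -0.258]
 [ 1.    -0.     0.001]
 [-0.001 -0.258  0.966]]
1 [430, 30, 330] [[481.0, 384.0], [519.0, 131.0], [372.0, 295.0], [376.0, 211.0]] [[256.0, 154.0], [221.0, 105.0], [251.0, 227.0]]
(array([394.4, 375.8, -98.8]), array([ 0.000e+00, -1.000e-01,  1.708e+02]), 'rows>=23.9')
1 [450, 60, 300] [[463.0, 395.0], [502.0, 114.0], [345.0, 298.0], [348.0, 205.0]] [[224.0, 145.0], [185.0, 92.0], [221.0, 224.0]]
(array([403.1, 340.8, -68.9]), array([ 0.000e+00, -1.000e-01,  1.708e+02]), 'rows>=23.9')
-1 [430, 30, 330] [[86.0, -90.0], [133.0, 242.0], [252.0, 41.0], [257.0, 148.0]] [[380.0, 175.0], [408.0, 219.0], [392.0, 96.0]]
(array([394.4, 375.8, -98.8]), array([ 0.1,  0. , -9.2]), 'rows>=13.3')
-1 [450, 60, 300] [[107.0, -92.0], [155.0, 269.0], [285.0, 51.0], [288.0, 167.0]] [[409.0, 190.0], [437.0, 236.0], [424.0, 107.0]]
(array([403.1, 340.8, -68.9]), array([ 0.1,  0. , -9.2]), 'rows>=12.8')
scale TL,TR,BR [[ 429. -266.   15.]
 [ 390. -159.   15.]
 [ 526. -118.   15.]]
tamper foot [[423. -47.  10.]] [[424. -47.  10.]]
pitcher base [[706. -23.   0.]]
jar lid [[ 683. -137.   95.]] [[ 689. -137.   95.]]
```

```bash
cat > mv.py <<'E'
from cell import manip
from h import *
def now():
    s=manip.sense(); return (s["tcp_pos"],s["ee_rot"])
bx=np.array([np.cos(BIN[2]),np.sin(BIN[2]),0]); by=np.array([-bx[1],bx[0],0])
E
python3 - <<'E'
from mv import *
print(move(now(),[440,-60,380],toolR([0,0,-1],-bx)))
E
```

```text
(array([ 434.3,  457.2, -148.7]), array([ 0.1,  0. , -9.2]), 'rows>=15.5')
```

Call:
{"name": "step_arm", "arguments": {"delta_pos": [[434, 457, -150], [434, 457, -150], [434, 457, -150], [434, 457, -150], [434, 457, -150], [434, 457, -150], [434, 457, -150], [434, 457, -150], [434, 457, -150], [434, 457, -150], [434, 457, -150], [434, 457, -150]], "turn": [[0, 0, -9.2], [0, 0, -9.2], [0, 0, -9.2], [0, 0, -9.2], [0, 0, -9.2], [0, 0, -9.2], [0, 0, -9.2], [0, 0, -9.2], [0, 0, -9.2], [0, 0, -9.2], [0, 0, -9.2], [0, 0, -9.2]], "claw": [50, 50, 50, 50, 50, 50, 50, 50, 50, 50, 50, 50]}}

```text
time: 1.15
tcp_pos: [381.9, 70.0, 347.7]
ee_rot: [-3.128, 0.29, -0.001]
force: [0.3, 0.6, 0.3]
finger_gap: 43.2
```

```bash
python3 - <<'E'
from mv import *
s=manip.sense(); print(s["tcp_pos"],s["joints"],s["finger_gap"])
print(move(now(),[440,-60,380],toolR([0,0,-1],-bx)))
E
```

```text
[381.91653234  70.04466556 347.67735889] [ 5.90153076e-01 -8.16956827e-02  2.48972924e-02 -1.80365135e-04
 -1.67667137e+00  7.95996113e-01] 43.15640712289934
(array([ 81. , 117.2, -32.4]), array([-0., -0.,  0.]), 'rows>=3.5')
```

Call:
{"name": "step_arm", "arguments": {"delta_pos": [[80, 117, -32], [80, 117, -32], [80, 117, -32], [80, 117, -32], [80, 117, -32]], "turn": [[0, 0, 0], [0, 0, 0], [0, 0, 0], [0, 0, 0], [0, 0, 0]], "claw": [50, 50, 50, 50, 50]}}

```text
time: 1.57
tcp_pos: [440.2, -60.9, 379.0]
ee_rot: [3.126, -0.298, -0.001]
force: [-0.9, 0.2, 0.4]
finger_gap: 42.7
```

```bash
python3 - <<'E'
from mv import *
from cell import imaging
import cv2,json
s=manip.sense(); print(s["tcp_pos"],s["joints"],s["dq"].round(3),s["time"])
c=imaging.calibration("wrist"); cv2.imwrite("pics/w1.png",imaging.camera("wrist"))
json.dump({k:np.array(v).tolist() for k,v in c.items()},open("w1.json","w"))
E
```

```text
[440.18846967 -60.86533947 378.96093181] [ 2.18284825e-01  4.36831523e-02  2.25597107e-01  9.72626347e-04
 -1.75363728e+00  1.16255610e+00] [ 0.072 -0.032 -0.056 -0.03   0.013 -0.077] 1.5667
```

View pics/w1.png

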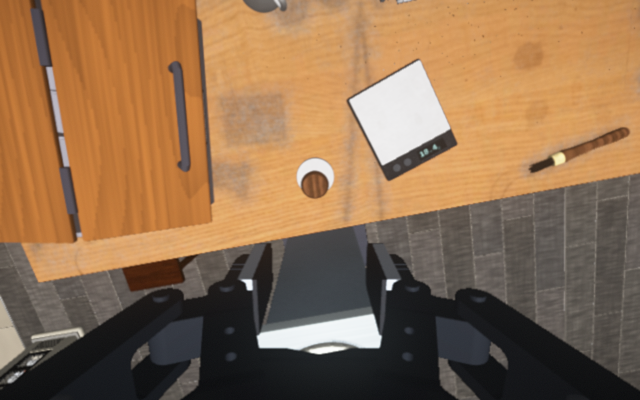

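The wrist view shows the flap bar from (177,66) to (183,167), the flap's free edge at about (207,220), the tamper at (315,178), and the scale with corners near (418,59), (348,100), (388,180), (456,143).

```bash
python3 - <<'E'
import cv2
a=cv2.imread("pics/w1.png")
cv2.imwrite("pics/w1a.png",cv2.resize(a[50:190,330:480],None,fx=4,fy=4,interpolation=cv2.INTER_CUBIC))
cv2.imwrite("pics/w1b.png",cv2.resize(a[0:260,0:350],None,fx=2.28,fy=2.28,interpolation=cv2.INTER_CUBIC))
E
```

```text
(no output)
```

View pics/w1a.png

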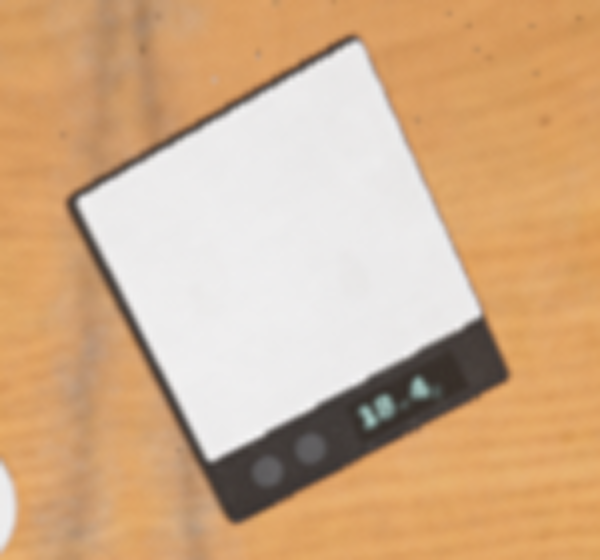

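View pics/w1b.png

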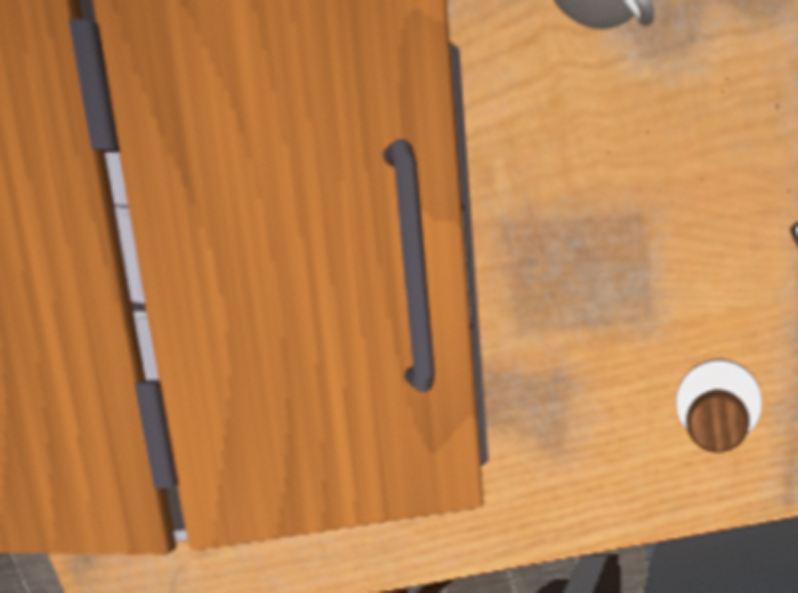

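```bash
python3 - <<'E'
from cell import imaging
from h import *
import json
from scipy.optimize import least_squares
cs={n:imaging.calibration(n) for n in("scene","side")}
w=json.load(open("w1.json")); w={k:np.array(v) for k,v in w.items()}; cs["wrist"]=w
b=lambda u,v:((u+.5)/2.28-.5,(v+.5)/2.28-.5)
q=lambda u,v,o:(o[0]+(u+.5)/4-.5,o[1]+(v+.5)/4-.5)
fx=[("scene",(-131,-131,0),(317.3,305.3)),("scene",(-131,-131,88),(316.8,274.2)),("scene",(131,131,0),(486.7,293)),
("side",(-131,-131,0),(323.5,272.3)),("side",(-131,-131,88),(322.3,241.8)),("side",(131,-131,0),(428.5,314.7)),("side",(131,131,0),(480.8,260.3))]
def fl(al,n,y,th):
    a=-.63+th; return (-25-al*np.cos(a)+n*np.sin(a),y,172+al*np.sin(a)+n*np.cos(a))
h=50
mv=[("wrist",(118,36,-h),b(399,152)),("wrist",(118,36,h),b(424,380)),("wrist",(150,4,135),b(482,503)),
 ("scene",(118,36,-h),q(105,170,(310,190))),("scene",(118,36,h),q(228,95,(310,190))),
 ("side",(118,36,-h),q(115,155,(310,165))),("side",(118,36,h),q(222,98,(310,165))),("scene",(150,4,-135),q(0,305,(310,190))),("side",(150,4,-135),q(18,280,(310,165)))]
def f(p):
    r=[proj(cs[n],B(P,p))[0]-uv for n,P,uv in fx]
    r+=[(proj(cs[n],B(fl(P[0],P[1],P[2],p[3]),p))[0]-uv) for n,P,uv in mv]
    return np.concatenate(r)
r=least_squares(f,[548,213,1.386,.06],x_scale=[100,100,1,1],loss="soft_l1")
print(r.x); print(f(r.x).reshape(-1,2).round(1))
p=r.x; print("bar",B(fl(118,36,0,p[3]),p),"hinge",B((-25,0,172),p))
# scale
uv=[(330+(u+.5)/4-.5,50+(v+.5)/4-.5) for u,v in[(357,36),(70,201),(235,521),(508,377)]]
S=atz(w,uv,15); print(S.round(1)); print([np.linalg.norm(S[i]-S[(i+1)%4]).round(1) for i in range(4)], S.mean(0))
uv=[(330+(u+.5)/4-.5,50+(v+.5)/4-.5) for u,v in[(358,40),(78,201),(212,462),(481,318)]]
S=atz(w,uv,20); print("plate",S.round(1),[np.linalg.norm(S[i]-S[(i+1)%4]).round(1) for i in range(4)], S.mean(0))
d=S[0]-S[3]; print("scale yaw",np.degrees(np.arctan2(d[1],d[0])))
E
```

```text
[5.55289022e+02 2.17373294e+02 1.38000791e+00 8.22724918e-02]
[[-0.1  2.9]
 [ 0.5  0.7]
 [-0.2  2.6]
 [-0.   2.6]
 [ 0.6 -1.1]
 [ 0.6  5.1]
 [ 0.9  1.2]
 [ 1.8  4.8]
 [ 0.  -1.8]
 [ 1.6  3. ]
 [ 1.6  0.6]
 [-1.2 -0.3]
 [ 1.8  0.2]
 [ 0.  -0.4]
 [-2.9  1.5]
 [-1.2 -0.2]]
bar [[527.88993735  75.5102239  141.28523833]] hinge [[550.54819523 192.82691821 172.        ]]
[[ 552.3 -227.1   15. ]
 [ 516.3 -118.5   15. ]
 [ 388.4 -160.9   15. ]
 [ 423.5 -269.    15. ]]
[np.float64(114.4), np.float64(134.7), np.float64(113.6), np.float64(135.5)] [ 470.1129331  -193.86387687   15.        ]
plate [[ 550.4 -225.7   20. ]
 [ 515.6 -120.8   20. ]
 [ 413.6 -154.7   20. ]
 [ 447.5 -259.2   20. ]] [np.float64(110.5), np.float64(107.5), np.float64(109.9), np.float64(108.2)] [ 481.79268957 -190.09644295   20.        ]
scale yaw 17.993160343450448
```

```bash
cat > fit.py <<'E'
from cell import imaging
from h import *
import json
from scipy.optimize import least_squares
cs={n:imaging.calibration(n) for n in("scene","side")}
w=json.load(open("w1.json")); w={k:np.array(v) for k,v in w.items()}; cs["wrist"]=w
b=lambda u,v:((u+.5)/2.28-.5,(v+.5)/2.28-.5)
q=lambda u,v,o:(o[0]+(u+.5)/4-.5,o[1]+(v+.5)/4-.5)
fx=[("scene",(-131,-131,0),(317.3,305.3)),("scene",(-131,-131,88),(316.8,274.2)),("scene",(131,131,0),(486.7,293)),
("side",(-131,-131,0),(323.5,272.3)),("side",(-131,-131,88),(322.3,241.8)),("side",(131,131,0),(480.8,260.3))]
def fl(al,n,y,th):
    a=-.63+th; return (-25-al*np.cos(a)+n*np.sin(a),y,172+al*np.sin(a)+n*np.cos(a))
h=50
mv=[("wrist",(118,36,-1),b(399,152)),("wrist",(118,36,1),b(424,380)),("wrist",(150,4,135),b(482,503)),
 ("scene",(118,36,-1),q(105,170,(310,190))),("scene",(118,36,1),q(228,95,(310,190))),
 ("side",(118,36,-1),q(115,155,(310,165))),("side",(118,36,1),q(222,98,(310,165))),("scene",(150,4,-135),q(0,305,(310,190))),("side",(150,4,-135),q(18,280,(310,165)))]
def f(p):
    r=[proj(cs[n],B(P,p))[0]-uv for n,P,uv in fx]
    r+=[(proj(cs[n],B(fl(P[0],P[1],P[2]*(p[4] if abs(P[2])==1 else 1),p[3]),p))[0]-uv) for n,P,uv in mv]
    return np.concatenate(r)
r=least_squares(f,[548,213,1.386,.06,50],x_scale=[100,100,1,1,10],loss="soft_l1")
print(r.x); print(f(r.x).reshape(-1,2).round(1).tolist())
p=r.x; print("bar",B(fl(118,36,0,p[3]),p),"hinge",B((-25,0,172),p))
for i in(0,1):
    A=[];bb=[]
    for n,P,uv in [mv[i],mv[3+i],mv[5+i]]:
        d=ray(cs[n],uv)[0]; d/=np.linalg.norm(d); M=np.eye(3)-np.outer(d,d); A.append(M); bb.append(M@cs[n]["eye"])
    X=np.linalg.lstsq(np.vstack(A),np.concatenate(bb),rcond=None)[0]
    print("bar end",X.round(1),[ (proj(cs[n],X)[0]-uv).round(1).tolist() for n,P,uv in [mv[i],mv[3+i],mv[5+i]]])
E
python3 fit.py
```

```text
[5.55890328e+02 2.17681645e+02 1.38454389e+00 8.44089927e-02
 5.33332804e+01]
[[-0.0, 3.4], [0.6, 1.2], [-0.2, 2.5], [0.0, 3.0], [0.6, -0.7], [0.8, 1.2], [0.7, 0.2], [0.0, 0.1], [1.7, 2.2], [0.5, 1.5], [-0.6, -0.8], [0.8, 0.9], [0.5, -0.8], [-3.0, 1.9], [-1.3, -0.0]]
bar [[529.12291059  75.63153377 141.5405875 ]] hinge [[551.26089152 193.11401753 172.        ]]
bar end [581.6  64.6 144.3] [[0.6, -0.4], [0.0, 0.3], [0.3, -0.3]]
bar end [476.9  85.8 139.9] [[0.3, -0.2], [-0.5, -0.0], [0.6, -0.1]]
```

```bash
sed -i 's/^BIN=.*/BIN=np.array([555.5,217.5,1.377])/' h.py; python3 - <<'E'
from mv import *
Rt=toolR([0,0,-1],-bx)
print(move(now(),[529,75.3,190],Rt))
E
```

```text
(array([  62.8, -149. ,  188.4]), array([0. , 0.1, 0.3]), 'rows>=6.0')
```

Call:
{"name": "step_arm", "arguments": {"delta_pos": [[63, -149, 188], [63, -149, 188], [63, -149, 188], [63, -149, 188], [63, -149, 188], [63, -149, 188], [63, -149, 188], [63, -149, 188]], "turn": [[0, 0, 0.3], [0, 0, 0.3], [0, 0, 0.3], [0, 0, 0.3], [0, 0, 0.3], [0, 0, 0.3], [0, 0, 0.3], [0, 0, 0.3]], "claw": [41, 41, 41, 41, 41, 41, 41, 41], "newtons": 30}}

```text
time: 2.28
tcp_pos: [527.0, 78.5, 188.7]
ee_rot: [3.125, -0.294, -0.008]
force: [-0.1, -0.5, 0.2]
finger_gap: 34.9
```

```bash
python3 - <<'E'
from mv import *
from cell import imaging
import cv2,json
Rt=toolR([0,0,-1],-bx)
print(move(now(),[529,75.3,132],Rt))
c=imaging.calibration("wrist"); cv2.imwrite("pics/w2.png",imaging.camera("wrist"))
print(proj(c,[(581.6,64.6,144.3),(476.9,85.8,139.9)]))
E
```

```text
(array([ 2.9,  2.6, 56.7]), array([0.2, 0.3, 0.3]), 'rows>=1.4')
[[323.55277027 132.12281999]
 [320.81453243 301.81669587]]
```

View pics/w2.png

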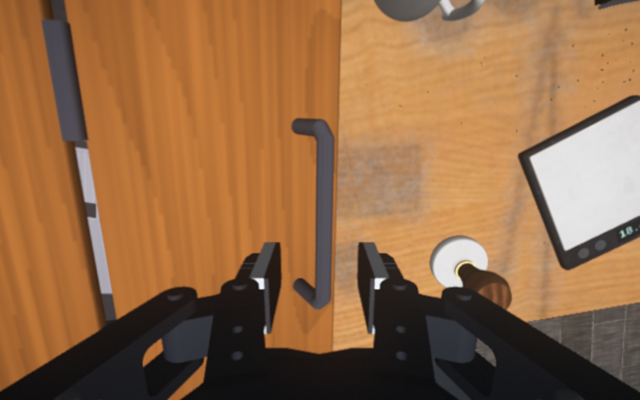

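The bar runs from (324,130) to (318,300), matching the prediction and lying midway between the fingers. I'll descend and grip.

Call:
{"name": "step_arm", "arguments": {"delta_pos": [[0, 0, 28], [0, 0, 57], [0, 0, 57], [0, 0, 57], [0, 0, 57], [0, 0, 57], [0, 0, 57], [0, 0, 57]], "turn": [[0, 0, 0], [0, 0, 0], [0, 0, 0], [0, 0, 0], [0, 0, 0], [0, 0, 0], [0, 0, 0], [0, 0, 0]], "claw": [41, 41, 41, 41, 0, 0, 0, 0], "newtons": 30}}

```text
time: 3.0
tcp_pos: [529.4, 75.6, 136.2]
ee_rot: [3.125, -0.299, 0.005]
force: [0.8, -6.2, 0.3]
finger_gap: 8.4
```

```bash
python3 - <<'E'
from mv import *
s=manip.sense(); print(s["tcp_pos"],s["ee_rot"],s["force"],s["ft_torque"],s["finger_gap"],s["dq"].round(2))
E
```

```text
[529.43720914  75.58977161 136.21185877] [ 3.12537781 -0.2987668   0.00490495] [ 0.82467852 -6.21084325  0.3166919 ] [-2.1892186  -0.34289918 -0.1075679 ] 8.374204985960985 [-0.  0. -0. -0.  0. -0.]
```

```bash
python3 - <<'E'
import numpy as np
r=123.4;p0=-.249
for i in range(1,25):
    p=p0+.0898*i; print(i,round(r*(np.cos(p)-np.cos(p0)),1),round(-r*(np.sin(p)-np.sin(p0)),1))
E
```

```text
1 2.2 -10.8
2 3.5 -21.9
3 3.8 -32.9
4 3.1 -44.0
5 1.3 -54.9
6 -1.3 -65.7
7 -5.0 -76.1
8 -9.5 -86.2
9 -15.0 -95.9
10 -21.3 -105.0
11 -28.4 -113.5
12 -36.2 -121.4
13 -44.7 -128.5
14 -53.8 -134.8
15 -63.4 -140.3
16 -73.5 -144.9
17 -83.9 -148.5
18 -94.7 -151.3
19 -105.6 -153.0
20 -116.7 -153.8
21 -127.7 -153.5
22 -138.7 -152.3
23 -149.6 -150.1
24 -160.2 -146.9
```

Call:
{"name": "step_arm", "arguments": {"delta_pos": [[0, 2.2, -11], [0, 3.5, -22], [0, 3.8, -33], [0, 3.1, -44], [0, 1.3, -55], [0, -1.3, -66], [0, -5, -76], [0, -9.5, -86], [0, -15, -96]], "turn": [[0, 0, 0], [0, 0, 0], [0, 0, 0], [0, 0, 0], [0, 0, 0], [0, 0, 0], [0, 0, 0], [0, 0, 0], [0, 0, 0]], "claw": [0, 0, 0, 0, 0, 0, 0, 0, 0]}}

```text
time: 3.75
tcp_pos: [532.0, 88.3, 232.8]
ee_rot: [3.121, -0.301, 0.005]
force: [3.7, -9.3, -0.7]
finger_gap: 8.4
```

```bash
python3 - <<'E'
from mv import *
from cell import imaging
s=manip.sense(); print(s["tcp_pos"],s["ee_rot"],s["force"],s["ft_torque"],s["finger_gap"],s["dq"].round(2),s["joints"])
cv2.imwrite("pics/w3.png",imaging.camera("wrist")); cv2.imwrite("pics/sc3.png",imaging.camera("scene"))
E
```

```text
[531.97573796  88.32959485 232.7657628 ] [ 3.12145309 -0.30081522  0.00494427] [ 3.70539338 -9.32315385 -0.67773276] [-3.71084480e+00 -1.00538930e+00 -1.56878651e-03] 8.366468999187244 [ 0.1   0.01  0.32  0.   -0.31 -0.1 ] [ 0.45946287  0.23218508  0.07921786  0.00656036 -1.41814588  0.91818774]
```

View pics/sc3.png

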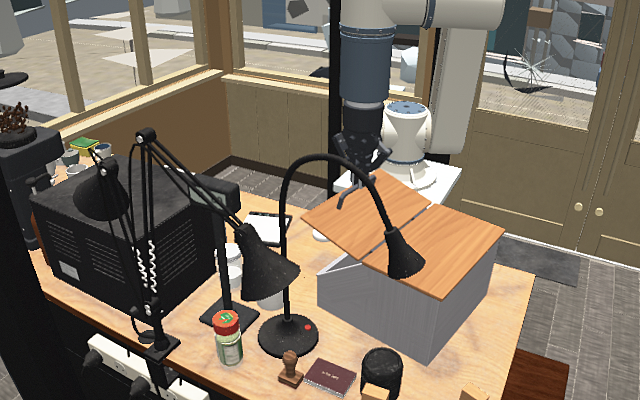

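The flap is rising with low forces, so I continue along the arc.

Call:
{"name": "step_arm", "arguments": {"delta_pos": [[0, -6.3, -9], [0, -13.4, -17.5], [0, -21, -25.5], [0, -29.7, -32.6], [0, -38.8, -39], [0, -48.4, -44.4], [0, -58.5, -49], [0, -69, -52.6], [0, -79.7, -55.4], [0, -90.6, -57], [0, -101.7, -58], [0, -112.7, -57.6]], "turn": [[0, 0, 0], [0, 0, 0], [0, 0, 0], [0, 0, 0], [0, 0, 0], [0, 0, 0], [0, 0, 0], [0, 0, 0], [0, 0, 0], [0, 0, 0], [0, 0, 0], [0, 0, 0]], "claw": [0, 0, 0, 0, 0, 0, 0, 0, 0, 0, 0, 0]}}

```text
time: 4.85
tcp_pos: [555.1, 201.5, 297.7]
ee_rot: [-3.122, 0.3, -0.024]
force: [-3.6, -0.7, 23.7]
finger_gap: 4.6
```

```bash
python3 - <<'E'
from mv import *
from cell import imaging
s=manip.sense(); print(s["tcp_pos"],s["ee_rot"],s["force"],s["ft_torque"],s["finger_gap"],s["dq"].round(2),s["joints"])
cv2.imwrite("pics/w4.png",imaging.camera("wrist")); cv2.imwrite("pics/sc4.png",imaging.camera("scene"))
E
```

```text
[555.13595304 201.52200671 297.65015175] [-3.12243344  0.29967781 -0.02416796] [-3.5795144  -0.73033264 23.70928763] [-0.44965555  1.192894   -0.02304205] 4.627330733047475 [ 0.17  0.15  0.19 -0.01 -0.02 -0.16] [ 0.61685932  0.31966258  0.36003632  0.00650543 -1.59642465  0.76278636]
```

View pics/sc4.png

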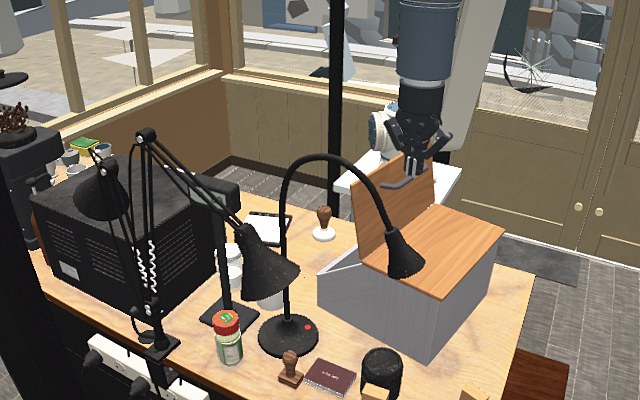

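View pics/w4.png

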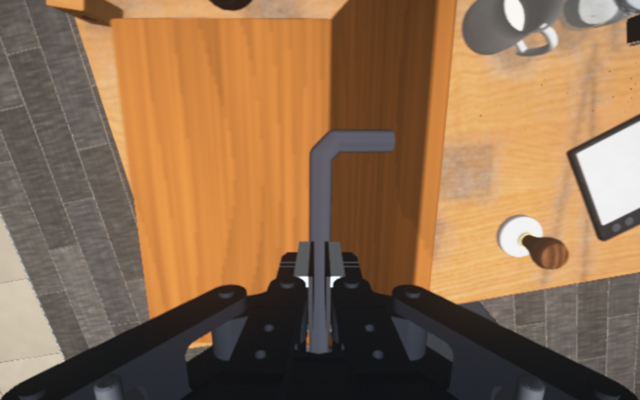

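The bar seems to be wedging out at the fingertips: gap 4.6 mm, 24 N upward. The flap is nearly upright. I'll open slightly and re-read.

Call:
{"name": "step_arm", "arguments": {"delta_pos": [[0, 0, 0], [0, 0, 0], [0, 0, 0], [0, 0, 0]], "turn": [[0, 0, 0], [0, 0, 0], [0, 0, 0], [0, 0, 0]], "claw": [30, 30, 30, 30]}}

```text
time: 5.28
tcp_pos: [552.5, 202.4, 287.9]
ee_rot: [-3.127, 0.299, 0.0]
force: [0.0, -0.1, 0.5]
finger_gap: 25.7
```

```bash
python3 - <<'E'
from mv import *
from cell import imaging
s=manip.sense(); print(s["tcp_pos"],s["ee_rot"],s["force"],s["ft_torque"],s["finger_gap"],s["dq"].round(2),s["joints"])
c=imaging.calibration("wrist"); a=imaging.camera("wrist"); cv2.imwrite("pics/w5.png",a); 
b=imaging.camera("scene");cv2.imwrite("pics/sc5.png",cv2.resize(b[100:280,320:480],None,fx=3.3,fy=3.3))
print(c["eye"],c["attitude"])
E
```

```text
[552.50772925 202.41554527 287.86683793] [-3.12730906e+00  2.99019223e-01  4.69051683e-05] [ 0.00055028 -0.11564594  0.49679109] [-0.04057302 -0.01176043 -0.00045185] 25.746417399219304 [-0.    0.01 -0.01 -0.    0.   -0.  ] [ 6.16656652e-01  3.26694046e-01  3.48184975e-01 -3.51760037e-05
 -1.59229635e+00  7.63487505e-01]
[617.19598726 189.2120798  430.19800052] [ 1.88439053 -2.28280234 -0.29921136]
```

View pics/w5.png

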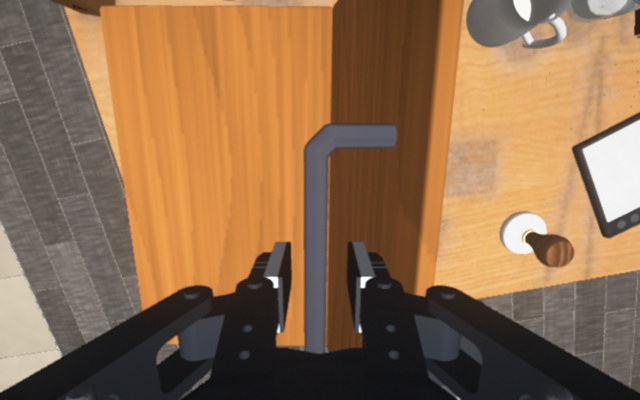

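View pics/sc5.png

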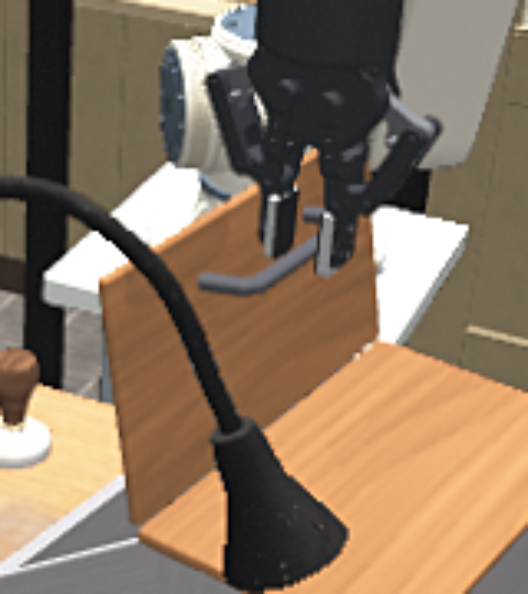

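Call:
{"name": "step_arm", "arguments": {"delta_pos": [[0, 0, 5], [0, -8, 6], [0, -14, 6], [0, -20, 7], [0, -26, 8], [0, -31, 9], [0, -36, 10], [0, -36, 10], [0, -36, 10]], "turn": [[0, 0, 0], [0, 0, 0], [0, 0, 0], [0, 0, 0], [0, 0, 0], [0, 0, 0], [0, 0, 0], [0, 0, 0], [0, 0, 0]], "claw": [30, 30, 30, 30, 30, 30, 30, 30, 30]}}

```text
time: 6.13
tcp_pos: [559.5, 238.7, 277.5]
ee_rot: [-3.127, 0.298, -0.0]
force: [0.3, -0.8, -0.4]
finger_gap: 25.5
```

```bash
python3 - <<'E'
from mv import *
from cell import imaging
s=manip.sense(); print(s["tcp_pos"],s["ee_rot"],s["force"],s["ft_torque"],s["finger_gap"],s["dq"].round(2),s["joints"])
c=imaging.calibration("wrist"); a=imaging.camera("wrist"); cv2.imwrite("pics/w6.png",a); 
b=imaging.camera("scene");cv2.imwrite("pics/sc6.png",cv2.resize(b[100:280,320:480],None,fx=3.3,fy=3.3))
E
```

```text
[559.50788805 238.74233478 277.49055976] [-3.12666480e+00  2.97672282e-01 -6.83328952e-05] [ 0.33714311 -0.78988044 -0.41991607] [-0.15326591  0.06373516  0.0396798 ] 25.52861980623984 [-0.   -0.01  0.   -0.    0.    0.  ] [ 6.59597615e-01  3.68321029e-01  3.82534104e-01 -5.45815538e-04
 -1.58443662e+00  7.21354460e-01]
```

View pics/w6.png

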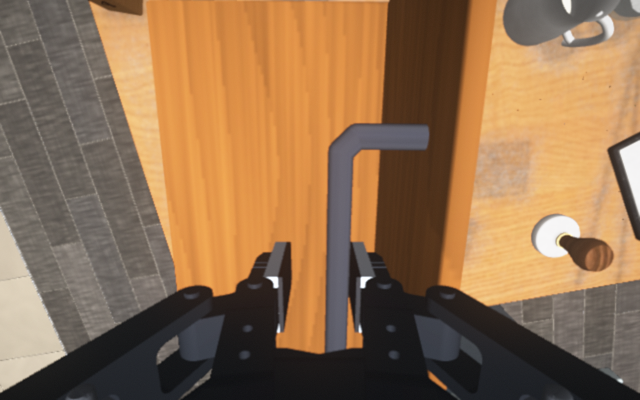

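View pics/sc6.png

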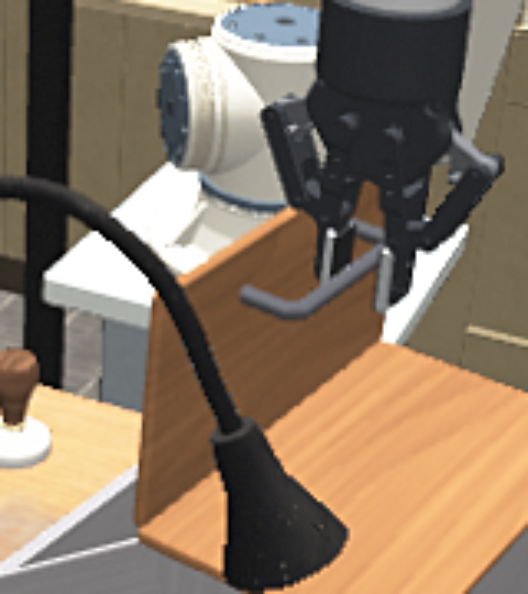

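Call:
{"name": "step_arm", "arguments": {"delta_pos": [[0, -3, 1], [0, -5, 1], [0, -5, 1], [0, 3, 1], [0, 3, -15], [0, 3, -40], [0, 3, -70], [0, 3, -70], [0, 3, -70]], "turn": [[0, 0, 0], [0, 0, 0], [0, 0, 0], [0, 0, 0], [0, 0, 0], [0, 0, 0], [0, 0, 0], [0, 0, 0], [0, 0, 0]], "claw": [30, 30, 30, 30, 30, 30, 30, 30, 30]}}

```text
time: 6.98
tcp_pos: [559.6, 235.8, 349.7]
ee_rot: [-3.123, 0.298, -0.006]
force: [-0.1, -0.5, 0.5]
finger_gap: 26.0
```

```bash
python3 - <<'E'
from mv import *
from cell import imaging
import json
s=manip.sense(); print(s["tcp_pos"],s["ee_rot"],s["force"],s["finger_gap"],s["dq"].round(2))
c=imaging.calibration("wrist"); a=imaging.camera("wrist"); cv2.imwrite("pics/w7.png",a); 
json.dump({k:np.array(v).tolist() for k,v in c.items()},open("w7.json","w"))
b=imaging.camera("scene");cv2.imwrite("pics/sc7.png",b)
cv2.imwrite("pics/sc7z.png",cv2.resize(b[100:290,310:490],None,fx=3.1,fy=3.1,interpolation=cv2.INTER_CUBIC))
E
```

```text
[559.56061322 235.78008859 349.69292312] [-3.12318079  0.29783254 -0.00599342] [-0.12732767 -0.50559936  0.45029056] 26.014493876413056 [ 0.    0.02 -0.08 -0.02  0.01 -0.  ]
```

View pics/w7.png

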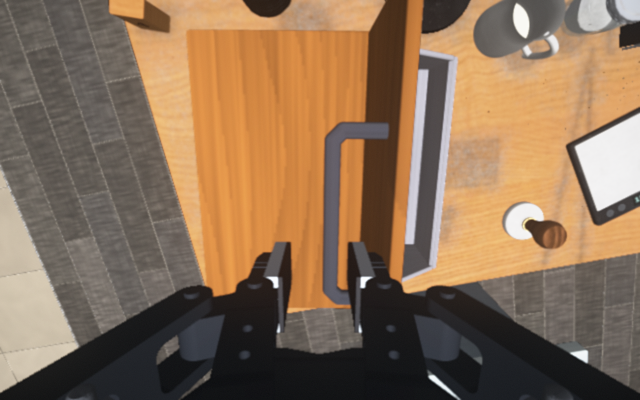

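View pics/sc7z.png

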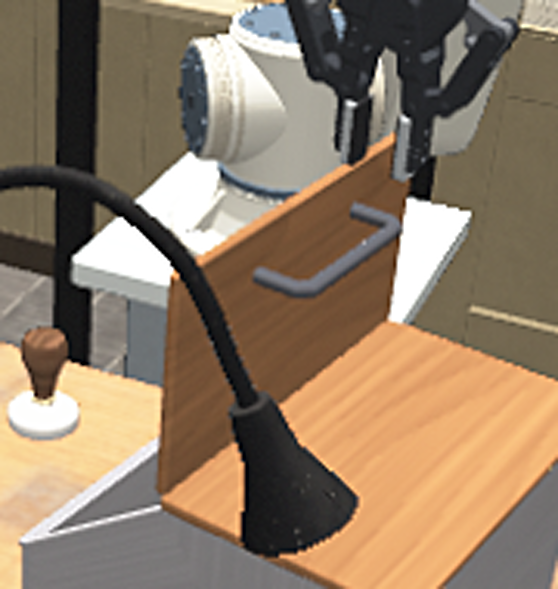

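```bash
python3 - <<'E'
import cv2
a=cv2.imread("pics/w7.png")
cv2.imwrite("pics/w7z.png",cv2.resize(a[30:310,320:480],None,fx=2.14*1.0,fy=2.14,interpolation=cv2.INTER_CUBIC))
cv2.imwrite("pics/w7y.png",cv2.resize(a[250:300,380:480],None,fx=7,fy=7,interpolation=cv2.INTER_CUBIC))
cv2.imwrite("pics/w7x.png",cv2.resize(a[40:110,380:480],None,fx=7,fy=7,interpolation=cv2.INTER_CUBIC))
E
```

```text
(no output)
```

View pics/w7y.png

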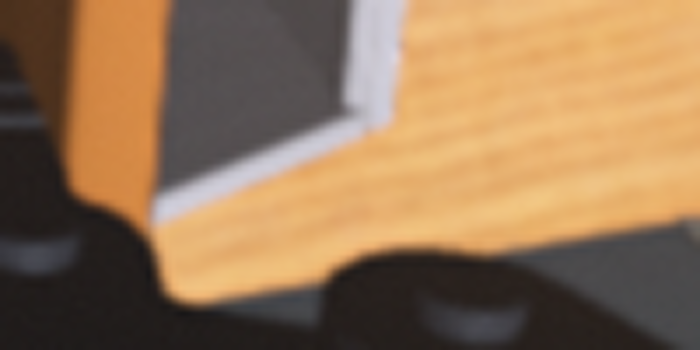

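View pics/w7x.png

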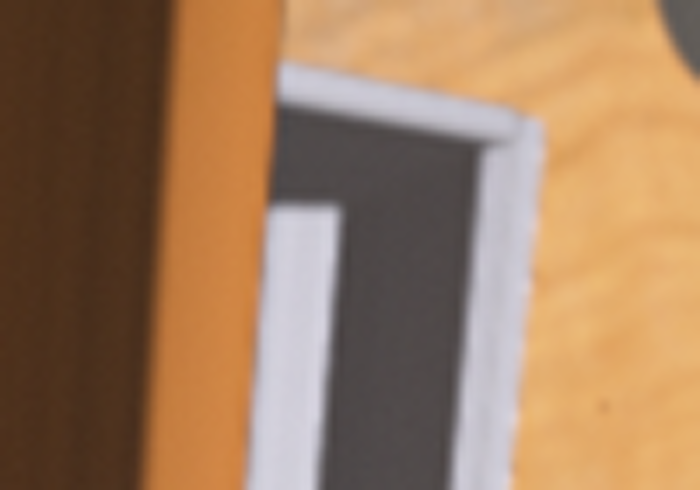

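```bash
python3 - <<'E'
from h import *
import json
w={k:np.array(v) for k,v in json.load(open("w7.json")).items()}
P=atz(w,[(380+390.5/7-.5,250+125.5/7-.5),(380+543.5/7-.5,40+120.5/7-.5)],88); print(P, np.linalg.norm(P[0]-P[1]))
print(B([(-131,131,88),(-131,-131,88)]))
d=P[0]-P[1]; yaw=np.arctan2(d[1],d[0])-np.pi/2; m=P.mean(0); print(yaw, m[:2]+131*np.array([np.cos(yaw),np.sin(yaw)]))
# board top front edge bottom corner & test theta
for th in (2.15,2.2,2.25,2.3):
    a=-.63+th
    f=lambda al,n,y:(-25-al*np.cos(a)+n*np.sin(a),y,172+al*np.sin(a)+n*np.cos(a))
    print(th,proj(w,B([f(150,-4,-135),f(150,-4,0),f(150,4,0),f(118,36,-52),f(118,36,0)])).round(1).tolist())
E
```

```text
[[405.41648891 110.04913217  88.        ]
 [657.39391708  59.35161237  88.        ]] 257.0269690551495
[[401.72359009 114.18100002  88.        ]
 [658.81899998  63.72359009  88.        ]]
1.3722484795768293 [557.24441791 213.12675185]
2.15 [[443.1, -44.2], [419.7, 241.5], [405.1, 241.7], [341.6, 139.8], [339.9, 223.9]]
2.2 [[426.6, -44.7], [406.0, 241.7], [391.3, 241.7], [331.4, 139.6], [330.4, 223.0]]
2.25 [[409.7, -44.9], [392.2, 241.7], [377.3, 241.3], [321.6, 139.3], [321.1, 222.0]]
2.3 [[392.6, -44.7], [378.2, 241.4], [363.4, 240.8], [312.1, 139.0], [312.2, 220.9]]
```

```bash
sed -i 's/^BIN=.*/BIN=np.array([556.5,214.5,1.374])/' h.py; cat >> mv.py <<'E'
def lean(L,ysign=1,yaw=0.0):
    """tool leaning: z = sin L * bx - cos L * Z, y = by (rotated by yaw about Z)"""
    q=R.from_rotvec([0,0,yaw]); x=q.apply(bx); y=q.apply(by)
    L=np.radians(L); return toolR(np.sin(L)*x+np.array([0,0,-np.cos(L)]),ysign*y)
E
python3 - <<'E'
from mv import *
print(manip.sense()["tcp_pos"])
print(move(now(),B([-150,0,380])[0],lean(0)))
E
```

```text
[558.65365339 235.42835622 346.92341782]
(array([  0.8, 170.9, -33.2]), array([ 0. ,  0.1, 90.4]), 'rows>=12.6')
```

Call:
{"name": "step_arm", "arguments": {"delta_pos": [[0, 0, -33], [0, 30, -33], [0, 70, -33], [0, 100, -33], [0, 140, -33], [0, 171, -33], [0, 171, -33], [0, 171, -33], [0, 171, -33], [0, 171, -33], [0, 171, -33], [0, 171, -33]], "turn": [[0, 0, 7], [0, 0, 14], [0, 0, 21], [0, 0, 28], [0, 0, 35], [0, 0, 42], [0, 0, 49], [0, 0, 56], [0, 0, 63], [0, 0, 70], [0, 0, 77], [0, 0, 84]], "claw": [30, 30, 30, 30, 30, 30, 30, 30, 30, 30, 30, 30]}}

```text
time: 8.08
tcp_pos: [526.2, 67.2, 379.3]
ee_rot: [2.116, -2.32, -0.002]
force: [-1.0, 0.8, 0.3]
finger_gap: 25.7
```

```bash
python3 - <<'E'
from mv import *
print(manip.sense()["tcp_pos"],manip.sense()["joints"])
print(move(now(),B([-125,0,165])[0],lean(40)))
E
```

```text
[526.15450484  67.18205532 379.29370533] [ 4.21848643e-01  2.26143195e-01  4.42041769e-01 -7.34396838e-04
 -1.78872505e+00 -5.13641493e-01]
(array([-25.2,  -4.1, 214.3]), array([  2.2, -40. ,   5.7]), 'rows>=5.7')
```

Call:
{"name": "step_arm", "arguments": {"delta_pos": [[-25, -4, 30], [-25, -4, 60], [-25, -4, 90], [-25, -4, 120], [-25, -4, 150], [-25, -4, 180], [-25, -4, 214], [-25, -4, 214], [-25, -4, 214]], "turn": [[0.4, -6.7, 1], [0.8, -13.3, 2], [1.1, -20, 3], [1.5, -26.7, 4], [1.8, -33.3, 5], [2.2, -40, 5.7], [2.2, -40, 5.7], [2.2, -40, 5.7], [2.2, -40, 5.7]], "claw": [30, 30, 30, 30, 30, 30, 30, 30, 30]}}

```text
time: 8.83
tcp_pos: [531.5, 91.2, 165.0]
ee_rot: [-1.616, 1.962, 0.591]
force: [1.2, 0.5, 0.9]
finger_gap: 25.9
```

```bash
python3 - <<'E'
from mv import *
from cell import imaging
import json
s=manip.sense();print(s["tcp_pos"],s["joints"],s["dq"].round(2),s["force"])
print(move(now(),B([-125,0,165])[0],lean(40)))
c=imaging.calibration("wrist"); a=imaging.camera("wrist"); cv2.imwrite("pics/w8.png",a); 
json.dump({k:np.array(v).tolist() for k,v in c.items()},open("w8.json","w"))
cv2.imwrite("pics/sc8.png",imaging.camera("scene"))
E
```

```text
[531.52634961  91.16983001 165.01183672] [-0.0450461   0.26475653 -0.01147465 -0.7285588  -1.26938117  0.06877732] [ 0.04 -0.05  0.09  0.02 -0.01 -0.01] [1.16848442 0.54551277 0.90310324]
(array([-0.6, -0.4,  0.5]), array([ 0.3, -0. ,  0.1]), 'rows>=0.0')
```

View pics/w8.png

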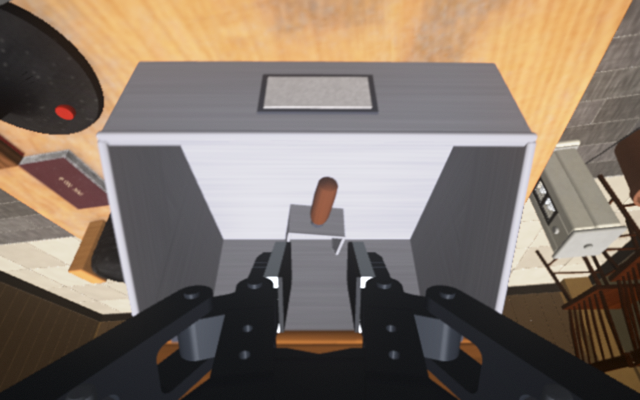

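View pics/sc8.png

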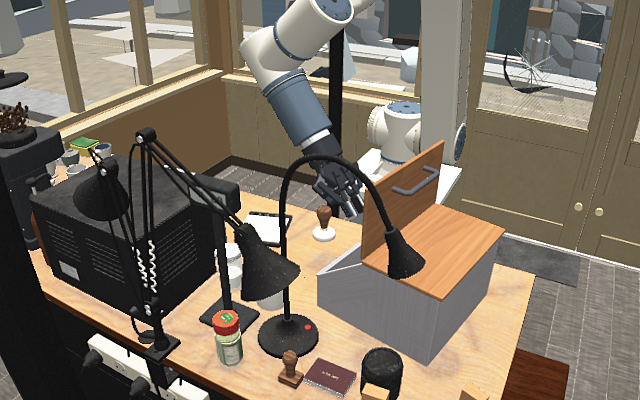

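The wrist view looks under the hood, upside down. The scoop handle runs from its free end at (328,183) to the bowl at (320,222), so it's visible and can be measured. The scene view shows the flap upright.

```bash
python3 - <<'E'
import cv2
a=cv2.imread("pics/w8.png")
cv2.imwrite("pics/w8z.png",cv2.resize(a[160:270,260:380],None,fx=5,fy=5,interpolation=cv2.INTER_CUBIC))
cv2.imwrite("pics/w8y.png",cv2.resize(a[40:260,90:550],None,fx=1.7,fy=1.7,interpolation=cv2.INTER_CUBIC))
E
```

```text
(no output)
```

View pics/w8z.png

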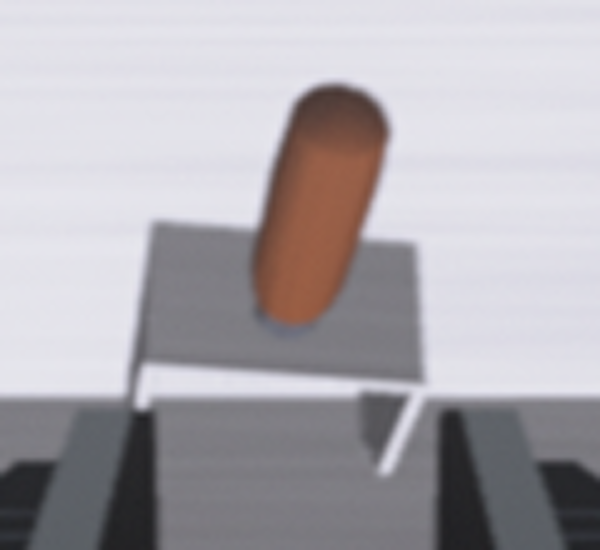

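View pics/w8y.png

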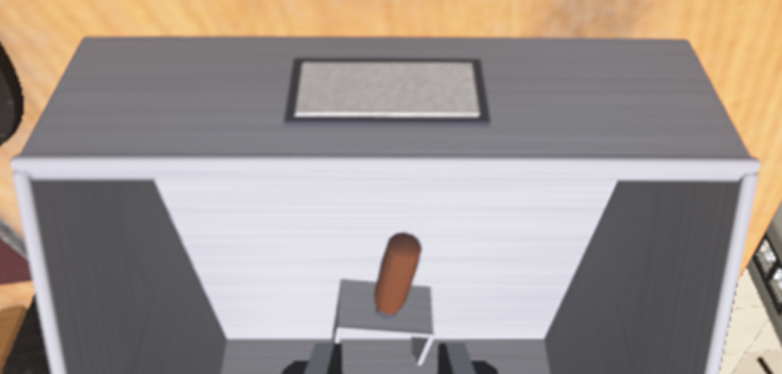

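```bash
cat > fit2.py <<'E'
from h import *
import json
from scipy.optimize import least_squares
w={k:np.array(v) for k,v in json.load(open("w8.json")).items()}
g=lambda u,v:np.array((90+(u+.5)/1.7-.5,40+(v+.5)/1.7-.5))
z=lambda u,v:np.array((260+(u+.5)/5-.5,160+(v+.5)/5-.5))
# image left = -by
obs=[((-131,-131,88),g(13,158)),((-131,131,88),g(757,160)),((-131,-131,0),g(84,38)),((-131,131,0),g(689,40)),((125,-125,12),g(227,340)),((125,125,12),g(546,338))]
f=lambda p:np.concatenate([proj(w,B(P,p)+[0,0,p[3]])[0]-uv for P,uv in obs])
r=least_squares(f,[556,214,1.374,0],x_scale=[100,100,1,10]); print(r.x,r.fun.reshape(-1,2).round(1).tolist())
p=r.x
# scoop: origin bowl front-face centre on floor (x,y,yaw) in bin frame
def Sc(s,P):
    P=np.atleast_2d(P).astype(float); c,sn=np.cos(s[2]),np.sin(s[2])
    return np.c_[s[0]+c*P[:,0]-sn*P[:,1],s[1]+sn*P[:,0]+c*P[:,1],12+P[:,2]]
so=[((0,-31,0),z(152,221)),((0,31,0),z(416,243)),((0,-31,38),z(140,363)),((0,31,38),z(425,382)),]
fs=lambda s:np.concatenate([proj(w,B(Sc(s,P),p)+[0,0,p[3]])[0]-uv for P,uv in so])
rs=least_squares(fs,[45,0,0],x_scale=[10,10,.1]); print("scoop",rs.x,rs.fun.reshape(-1,2).round(1).tolist())
s=rs.x
print("handle end top,mid proj (zoom px):",[((proj(w,B(Sc(s,P),p)+[0,0,p[3]])[0]-(260,160)+.5)*5-.5).round().tolist() for P in [(-73,0,22),(-73,0,33),(-40,0,33),(-7,0,33)]])
mid=Sc(s,(-40,0,22)); print("handle mid bin",mid,"world",B(mid,p))
E
python3 fit2.py
```

```text
[558.26982021 217.7276342    1.37409111  -1.73683915] [[-0.1, 6.0], [0.8, 5.5], [2.8, -6.5], [-3.5, -6.7], [0.9, -1.7], [-1.4, -0.5]]
scoop [48.53087227 -0.71524606 -0.13654443] [[-0.2, -0.1], [-0.1, -0.3], [0.6, 0.2], [-0.3, 0.2]]
handle end top,mid proj (zoom px): [[337.0, 109.0], [338.0, 155.0], [311.0, 254.0], [289.0, 338.0]]
handle mid bin [[ 8.90318088  4.7295749  34.        ]] world [[555.37148131 227.38346872  34.        ]]
```

```bash
cat >> fit2.py <<'E'
p0=np.array([556.5,214.5,1.374])
so2=so+[((-73,0,22+5.5),z(337,118))]
fw=lambda s:np.concatenate([proj(w,B(Sc(s,P),p0)+[0,0,s[3]])[0]-uv for P,uv in so])
rs=least_squares(fw,[45,0,0,0],x_scale=[10,10,.1,10]); s=rs.x
print("free z",s,rs.fun.round(1)); mid=B(Sc(s,(-40,0,22)),p0)+[0,0,s[3]]; print("mid world",mid)
for z0 in(-4,0,4):
    fz=lambda s:fw(np.r_[s,z0]); q=least_squares(fz,[45,0,0],x_scale=[10,10,.1]); print(z0,q.x,q.cost.round(2),B(Sc(q.x,(-40,0,22)),p0))
E
python3 fit2.py|tail -5
```

```text
free z [50.96168611 -1.80912982 -0.13754896 -1.03708658] [-0.3 -0.2  0.  -0.4  0.5  0.2 -0.3  0.3]
mid world [[555.11264095 226.33927391  32.96291342]]
-4 [55.53860289 -1.83504937 -0.13306838] 0.71 [[556.20240783 230.76434637  34.        ]]
0 [49.3604465  -1.79968623 -0.1392179 ] 0.37 [[554.72724901 224.79274707  34.        ]]
4 [43.18852528 -1.76123953 -0.14620573] 1.53 [[553.2192005  218.84055771  34.        ]]
```

```bash
python3 - <<'E'
from mv import *
Rt=lean(42,1,-.138)
q=R.from_rotvec([0,0,-.138]).apply(bx)
T=np.array([555,225.5,33.7])+5*q+13*Rt[:,2]
print("target",T)
pre=T-150*Rt[:,2]; print(pre, move(now(),pre,Rt))
cr=B([[0,0,0]])[0]; 
d=pre-cr; print("bin coords pre", d@bx,d@by,d[2])
E
```

```text
target [559.50107448 238.43810853  24.03911727]
[526.52195426 143.64131313 135.51084109] (array([-16.4,  16.8,  57.1]), array([ 5.3, -2. ,  6.5]), 'rows>=1.5')
bin coords pre -75.35253626346041 15.544517052530551 135.510841090403
```

Call:
{"name": "step_arm", "arguments": {"delta_pos": [[-5, 6, 19], [-11, 11, 38], [-16.4, 16.8, 57], [-16.4, 16.8, 57], [-16.4, 16.8, 57], [-16.4, 16.8, 57]], "turn": [[2, -0.7, 2], [4, -1.4, 4], [5.3, -2, 6.5], [5.3, -2, 6.5], [5.3, -2, 6.5], [5.3, -2, 6.5]], "claw": [65, 65, 65, 65, 65, 65]}}

```text
time: 9.43
tcp_pos: [526.6, 143.9, 136.1]
ee_rot: [-1.442, 2.025, 0.553]
force: [-0.2, 0.4, 0.2]
finger_gap: 55.6
```

```bash
python3 - <<'E'
from mv import *
from cell import imaging
import json
s=manip.sense();print(s["tcp_pos"],s["joints"],s["dq"].round(2),s["force"],s["finger_gap"])
Rt=lean(42,1,-.138); print(move(now(),[559.5,238.4,24],Rt))
c=imaging.calibration("wrist"); a=imaging.camera("wrist"); cv2.imwrite("pics/w9.png",a); 
json.dump({k:np.array(v).tolist() for k,v in c.items()},open("w9.json","w"))
q=R.from_rotvec([0,0,-.138]).apply(bx); m=np.array([555,225.5,33.7])
print(proj(c,[m-33*q,m,m+33*q,[559.5,238.4,24]]).round())
E
```

```text
[526.64966536 143.89658696 136.06619068] [ 0.04853931  0.2150766  -0.16488052 -0.80639551 -1.03724425 -0.00830739] [-0.02  0.01  0.   -0.    0.01  0.  ] [-0.21595073  0.4386042   0.19520292] 55.558315805877214
(array([9.000e-01, 1.000e-01, 1.502e+02]), array([-0. ,  0.1,  0.1]), 'rows>=3.6')
[[320. 164.]
 [320. 189.]
 [320. 210.]
 [320. 189.]]
```

View pics/w9.png

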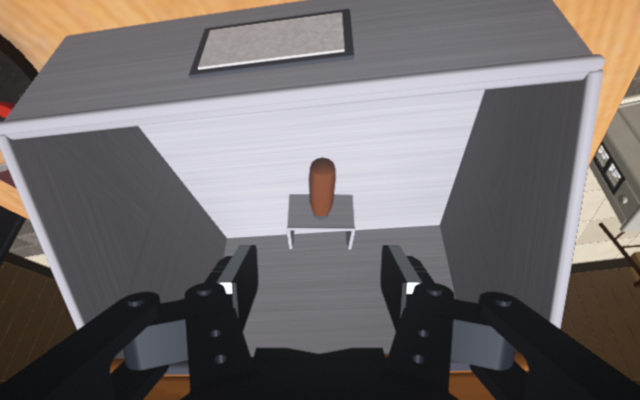

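The handle runs from (322,160) to (321,215). It is centred and aligned with the jaws, and the prediction matches. I'll insert along the tool axis.

Call:
{"name": "step_arm", "arguments": {"delta_pos": [[0, 0, 20], [0, 0, 40], [0, 0, 60], [0, 0, 80], [0, 0, 100], [0, 0, 110], [0, 0, 110]], "turn": [[0, 0, 0], [0, 0, 0], [0, 0, 0], [0, 0, 0], [0, 0, 0], [0, 0, 0], [0, 0, 0]], "claw": [65, 65, 65, 65, 65, 65, 65]}}

```text
time: 10.07
tcp_pos: [549.6, 213.5, 50.8]
ee_rot: [-1.44, 2.03, 0.558]
force: [0.6, -0.5, 0.7]
finger_gap: 55.4
```

```bash
python3 - <<'E'
from mv import *
from cell import imaging
s=manip.sense();print(s["tcp_pos"],s["joints"],s["dq"].round(2),s["force"],s["ft_torque"])
Rt=lean(42,1,-.138); print(move(now(),[559.5,238.4,24],Rt))
cv2.imwrite("pics/w10.png",imaging.camera("wrist"))
E
```

```text
[549.62764    213.53712675  50.78304967] [ 0.17042526  0.36413725 -0.19272548 -0.90520689 -0.84257612  0.06172792] [-0.02 -0.04  0.    0.03 -0.03 -0.02] [ 0.59010784 -0.45634651  0.74317995] [-1.92452605  0.72699993 -0.03704232]
(array([-1.9, -1.3, 37.8]), array([ 0.2,  0. , -0.2]), 'rows>=0.9')
```

View pics/w10.png

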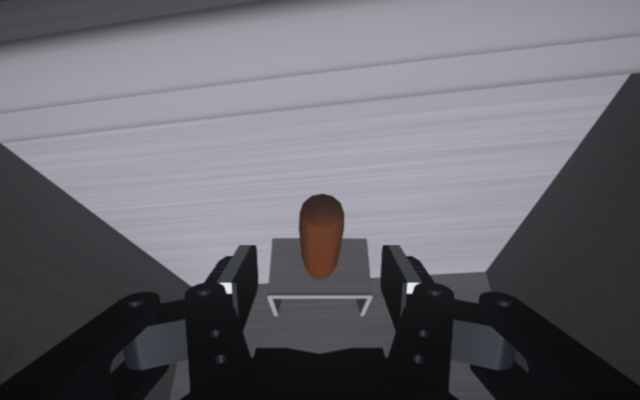

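Call:
{"name": "step_arm", "arguments": {"delta_pos": [[0, 0, 0], [0, 0, 0]], "turn": [[0, 0, 0], [0, 0, 0]], "claw": [65, 65]}}

```text
time: 10.28
tcp_pos: [550.3, 212.2, 53.1]
ee_rot: [-1.438, 2.028, 0.554]
force: [0.3, 0.4, 0.7]
finger_gap: 55.3
```

```bash
python3 - <<'E'
from mv import *
from cell import imaging
s=manip.sense();print(s["tcp_pos"],s["dq"].round(2),s["force"],s["ft_torque"],s["joint_efforts"].round(2))
b=imaging.camera("scene")
cv2.imwrite("pics/sc11.png",cv2.resize(b[100:310,260:480],None,fx=2.8,fy=2.8,interpolation=cv2.INTER_CUBIC))
b=imaging.camera("side")
cv2.imwrite("pics/sd11.png",cv2.resize(b[100:310,260:480],None,fx=2.8,fy=2.8,interpolation=cv2.INTER_CUBIC))
E
```

```text
[550.330285   212.15653567  53.12459979] [ 0. -0. -0. -0.  0.  0.] [0.25287102 0.40410577 0.67298211] [-1.98427681  0.64358729 -0.00884702] [  0.18 -39.42  19.14   1.34  -0.14  -0.  ]
```

View pics/sc11.png

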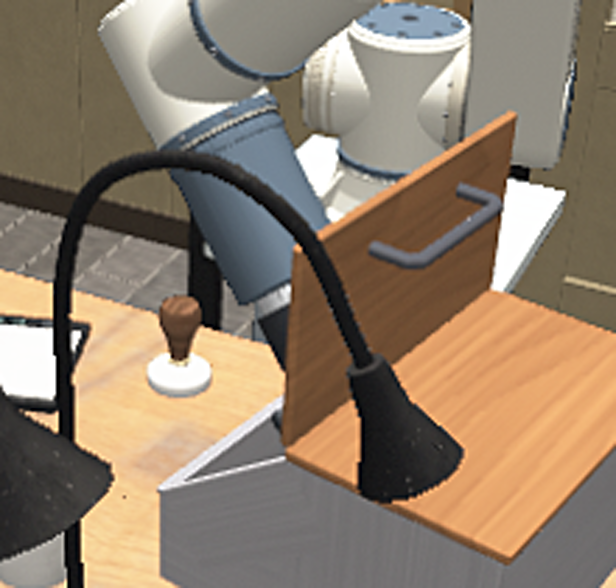

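View pics/sd11.png

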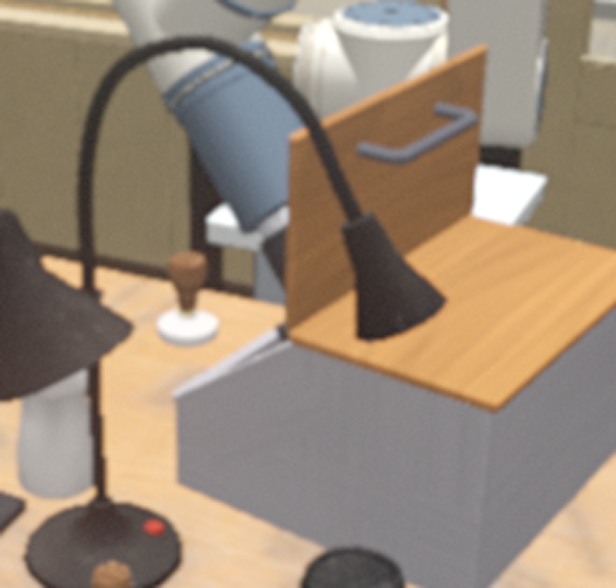

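Call:
{"name": "step_arm", "arguments": {"delta_pos": [[0, 0, 10], [0, 0, 20], [0, 0, 30], [0, 0, 38], [0, 0, 38], [0, 0, 38]], "turn": [[0, 0, 0], [0, 0, 0], [0, 0, 0], [0, 0, 0], [0, 0, 0], [0, 0, 0]], "claw": [65, 65, 65, 65, 65, 65]}}

```text
time: 10.88
tcp_pos: [557.5, 237.2, 22.7]
ee_rot: [-1.44, 2.031, 0.557]
force: [0.3, -0.3, -0.6]
finger_gap: 55.4
```

```bash
python3 - <<'E'
from mv import *
from cell import imaging
s=manip.sense();print(s["tcp_pos"],s["joints"],s["dq"].round(2),s["force"],s["ft_torque"])
Rt=lean(42,1,-.138); print(move(now(),[559.5,238.4,24],Rt))
cv2.imwrite("pics/w12.png",imaging.camera("wrist"))
E
```

```text
[557.46379228 237.19979359  22.66057654] [ 0.20667505  0.42078784 -0.18705471 -0.94601614 -0.78729385  0.0921627 ] [-0.01 -0.02  0.01  0.01 -0.   -0.  ] [ 0.27821705 -0.27838737 -0.58690181] [-1.88158823  0.68194896  0.01598722]
(array([-2.2, -1.5,  0.2]), array([ 0.1, -0. , -0.2]), 'rows>=0.1')
```

View pics/w12.png

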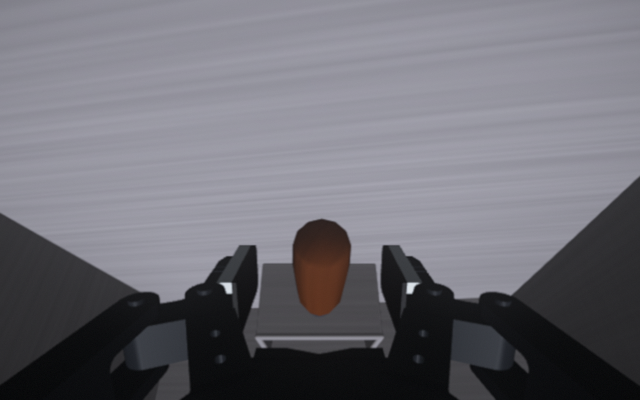

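Call:
{"name": "step_arm", "arguments": {"delta_pos": [[0, 0, 0], [0, 0, 0], [0, 0, 0], [0, 0, 0], [0, 0, 0], [0, 0, 0]], "turn": [[0, 0, 0], [0, 0, 0], [0, 0, 0], [0, 0, 0], [0, 0, 0], [0, 0, 0]], "claw": [0, 0, 0, 0, 0, 0], "newtons": 80}}

```text
time: 11.43
tcp_pos: [558.0, 236.7, 24.1]
ee_rot: [-1.439, 2.029, 0.556]
force: [-1.5, -2.0, 4.3]
finger_gap: 19.3
```

```bash
python3 - <<'E'
from mv import *
from cell import imaging
s=manip.sense();print(s["tcp_pos"],s["dq"].round(2),s["force"],s["ft_torque"],s["finger_gap"])
R0=R.from_rotvec(s["ee_rot"]); print("up 8 & world->tool", R0.inv().apply([0,0,8]))
E
```

```text
[558.01375347 236.65081604  24.06628951] [ 0. -0. -0.  0.  0.  0.] [-1.52756076 -1.97065078  4.29466549] [-1.56317354  0.87341854  0.29206858] 19.292674256186757
up 8 & world->tool [-5.35904873  0.01750029 -5.93972141]
```

Call:
{"name": "step_arm", "arguments": {"delta_pos": [[0, 0, -5], [0, 0, -12], [0, 0, -20], [0, 0, -30], [0, 0, -40], [0, 0, -40]], "turn": [[0, 0, 0], [0, 0, 0], [0, 0, 0], [0, 0, 0], [0, 0, 0], [0, 0, 0]], "claw": [0, 0, 0, 0, 0, 0]}}

```text
time: 11.93
tcp_pos: [549.8, 210.2, 55.4]
ee_rot: [-1.438, 2.028, 0.553]
force: [0.2, -0.2, -2.2]
finger_gap: 19.8
```

```bash
python3 - <<'E'
from mv import *
from cell import imaging
s=manip.sense();print(s["tcp_pos"],s["dq"].round(2),s["force"],s["ft_torque"],s["finger_gap"])
cv2.imwrite("pics/w13.png",imaging.camera("wrist"))
print(R.from_rotvec(s["ee_rot"]).inv().apply(-bx*60))
E
```

```text
[549.80254896 210.24621716  55.40963221] [ 0.02  0.02 -0.   -0.03  0.03  0.01] [ 0.21742099 -0.24988784 -2.15845131] [-2.37018526  0.7572036  -0.07129177] 19.846974533566375
[ 44.09146656  -8.39261178 -39.81842091]
```

View pics/w13.png

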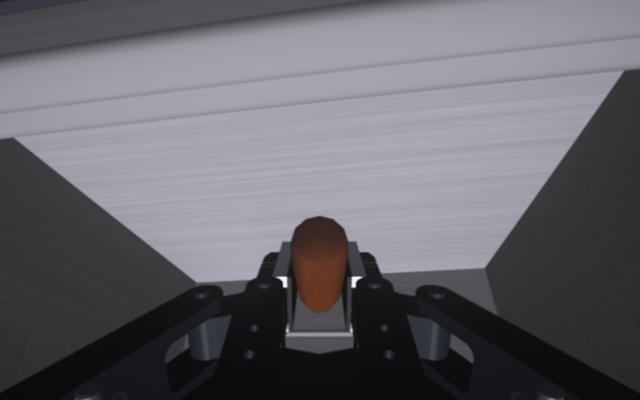

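Call:
{"name": "step_arm", "arguments": {"delta_pos": [[0, 0, -15], [0, 0, -30], [0, 0, -45], [0, 0, -60], [0, 0, -75], [0, 0, -90], [11, -2, -100], [22, -4, -110], [33, -6, -120], [44, -8, -130], [55, -10, -140], [66, -12.5, -150]], "turn": [[0, 0, 0], [0, 0, 0], [0, 0, 0], [0, 0, 0], [0, 0, 0], [0, 0, 0], [0, 0, 0], [0, 0, 0], [0, 0, 0], [0, 0, 0], [0, 0, 0], [0, 0, 0]], "claw": [0, 0, 0, 0, 0, 0, 0, 0, 0, 0, 0, 0]}}

```text
time: 12.98
tcp_pos: [511.3, 64.8, 121.4]
ee_rot: [-1.439, 2.03, 0.555]
force: [1.0, -0.4, -1.3]
finger_gap: 19.5
```

```bash
python3 - <<'E'
from mv import *
from cell import imaging
s=manip.sense();print(s["tcp_pos"],s["joints"],s["force"],s["ft_torque"],s["finger_gap"])
cv2.imwrite("pics/w14.png",imaging.camera("wrist"));cv2.imwrite("pics/sc14.png",imaging.camera("scene"))
d=s["tcp_pos"]-B([0,0,0])[0]; print(d@bx,d@by)
E
```

```text
[511.31972274  64.84495927 121.4089364 ] [-0.13026182  0.24601711 -0.16607633 -0.80826732 -1.13505317  0.14121197] [ 1.01586933 -0.37369862 -1.33388075] [-2.36699568  0.83533839 -0.05872019] 19.522452787885282
-155.60043396799037 15.046382230938727
```

View pics/w14.png

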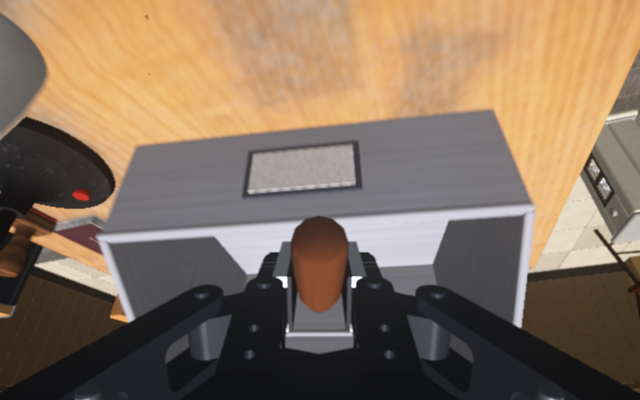

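View pics/sc14.png

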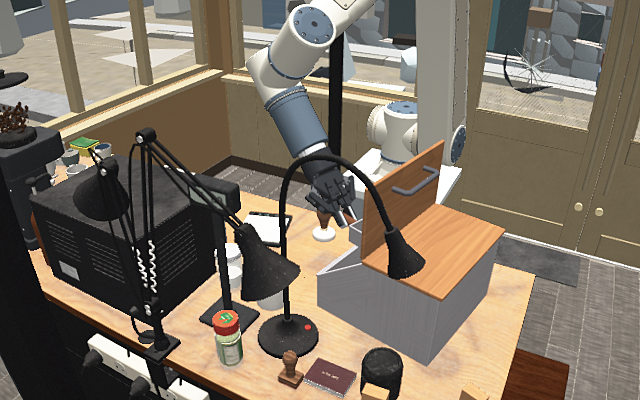

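```bash
python3 - <<'E'
from h import *
from cell import imaging
sc=imaging.calibration("scene"); sd=imaging.calibration("side")
for n,c,uv in [("scene right bottom corner vis",sc,[(118,325),(217,268),(245,210)]),("side",sd,[(123,275),(222,230),(230,215)])]:
    for z in(0,20,200): print(n,z,atz(c,uv,z).round().tolist())
E
python3 -c "
import cv2
a=cv2.imread('pics/sc14.png'); cv2.imwrite('pics/sc14z.png',cv2.resize(a[130:340,20:300],None,fx=2.8,fy=2.8))
a=cv2.imread('pics/side0.png'); cv2.imwrite('pics/sd0z.png',cv2.resize(a[90:320,0:290],None,fx=2.6,fy=2.6))"
```

```text
scene right bottom corner vis 0 [[906.0, -264.0, 0.0], [652.0, -204.0, 0.0], [407.0, -299.0, 0.0]]
scene right bottom corner vis 20 [[918.0, -244.0, 20.0], [671.0, -186.0, 20.0], [433.0, -279.0, 20.0]]
scene right bottom corner vis 200 [[1031.0, -66.0, 200.0], [848.0, -24.0, 200.0], [672.0, -92.0, 200.0]]
side 0 [[864.0, -346.0, 0.0], [591.0, -271.0, 0.0], [511.0, -304.0, 0.0]]
side 20 [[884.0, -319.0, 20.0], [619.0, -246.0, 20.0], [542.0, -278.0, 20.0]]
side 200 [[1062.0, -78.0, 200.0], [875.0, -27.0, 200.0], [821.0, -49.0, 200.0]]
```

View pics/sc14z.png

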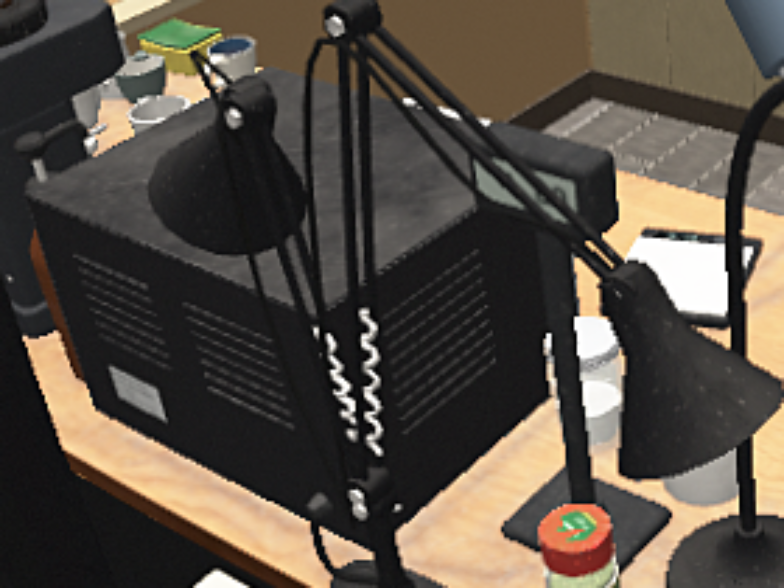

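View pics/sd0z.png

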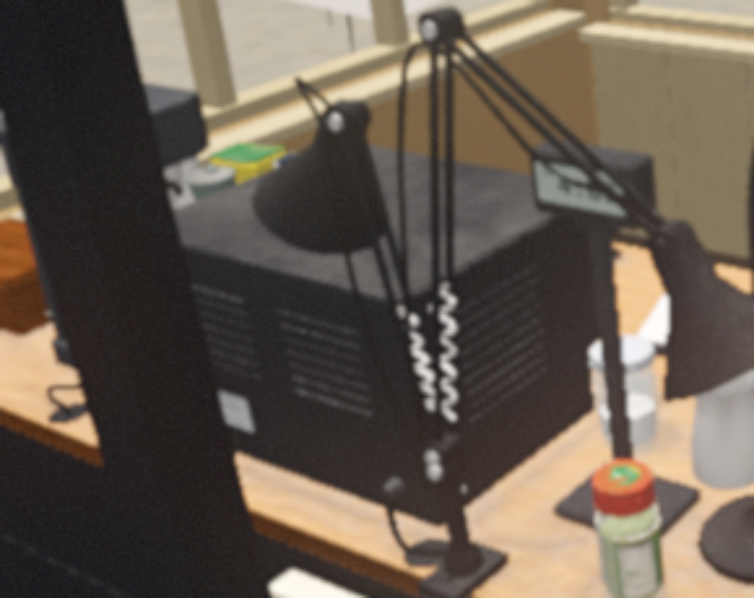

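```bash
python3 - <<'E'
from h import *
import json
from cell import imaging
w={k:np.array(v) for k,v in json.load(open("w1.json")).items()}
for z in(0,200): print(atz(w,[(640,0),(500,0),(580,150),(640,200),(410,0)],z).round().tolist())
sc=imaging.calibration("scene")
f=lambda u,v:(20+u/2.8,130+v/2.8)
print(atz(sc,[f(550,395),f(370,545),f(95,400)],0).round().tolist())
for z in(150,200,250):print(z,atz(sc,[f(262,70),f(30,190),f(310,305),f(500,200)],z).round().tolist())
E
```

```text
[[574.0, -550.0, 0.0], [609.0, -353.0, 0.0], [376.0, -465.0, 0.0], [274.0, -564.0, 0.0], [632.0, -228.0, 0.0]]
[[548.0, -367.0, 200.0], [569.0, -246.0, 200.0], [425.0, -315.0, 200.0], [363.0, -376.0, 200.0], [583.0, -169.0, 200.0]]
[[662.0, -198.0, 0.0], [868.0, -203.0, 0.0], [864.0, -534.0, 0.0]]
150 [[542.0, -635.0, 150.0], [810.0, -635.0, 150.0], [810.0, -282.0, 150.0], [626.0, -258.0, 150.0]]
200 [[614.0, -539.0, 200.0], [859.0, -539.0, 200.0], [859.0, -218.0, 200.0], [690.0, -196.0, 200.0]]
250 [[686.0, -444.0, 250.0], [907.0, -444.0, 250.0], [907.0, -154.0, 250.0], [755.0, -134.0, 250.0]]
```

```bash
python3 - <<'E'
from mv import *
Rt=lean(42,1,-.138)
print(now()[0],move(now(),[464,-238.3,130],Rt))
E
```

```text
[511.65315917  63.72966593 121.0626326 ] (array([ 217.5,  -55.4, -207.8]), array([-0.1, -0. , -0.2]), 'rows>=7.3')
```

Call:
{"name": "step_arm", "arguments": {"delta_pos": [[15, -4, -25], [33, -9, -42], [55, -15, -62], [80, -21, -85], [105, -27, -107], [130, -33, -130], [155, -40, -152], [180, -46, -175], [200, -51, -192], [211, -54, -202], [217.5, -55.4, -208], [217.5, -55.4, -208]], "turn": [[0, 0, 0], [0, 0, 0], [0, 0, 0], [0, 0, 0], [0, 0, 0], [0, 0, 0], [0, 0, 0], [0, 0, 0], [0, 0, 0], [0, 0, 0], [0, 0, 0], [0, 0, 0]], "claw": [0, 0, 0, 0, 0, 0, 0, 0, 0, 0, 0, 0]}}

```text
time: 14.08
tcp_pos: [464.6, -237.6, 129.2]
ee_rot: [-1.437, 2.031, 0.555]
force: [-0.2, -0.5, -2.0]
finger_gap: 19.7
```

```bash
python3 - <<'E'
from mv import *
from cell import imaging
import json
s=manip.sense();print(s["tcp_pos"],s["joints"],s["force"],s["ft_torque"],s["finger_gap"],s["dq"].round(2))
c=imaging.calibration("wrist")
json.dump({k:np.array(v).tolist() for k,v in c.items()},open("w15.json","w"))
cv2.imwrite("pics/w15.png",imaging.camera("wrist"));b=imaging.camera("scene")
cv2.imwrite("pics/sc15.png",cv2.resize(b[100:310,180:400],None,fx=2.8,fy=2.8,interpolation=cv2.INTER_CUBIC))
Rt=lean(42,1,-.138)
print(now()[0],move(now(),[464,-238.3,60],Rt))
E
```

```text
[ 464.59176421 -237.60141618  129.1998232 ] [-0.68116666  0.47711598  0.17390119 -0.68092497 -1.56521947  0.4518577 ] [-0.18438765 -0.49131829 -2.04477171] [-2.34351648  0.80974224 -0.01744215] 19.733602389910214 [ 0.04 -0.02 -0.03 -0.03  0.01 -0.01]
[ 464.96979259 -235.46283852  129.50822282] (array([48.8, -0.2, 49.6]), array([ 0. ,  0.1, -0.2]), 'rows>=1.7')
```

View pics/w15.png

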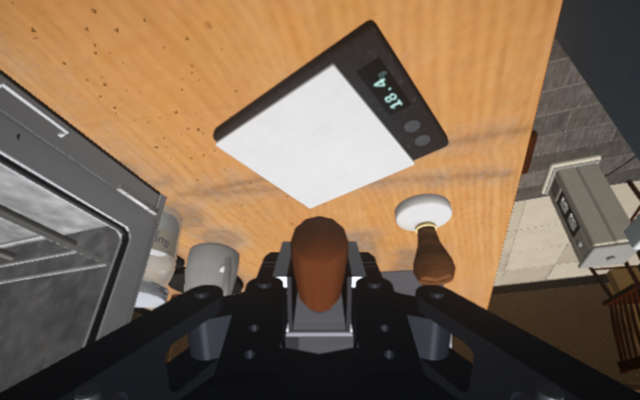

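View pics/sc15.png

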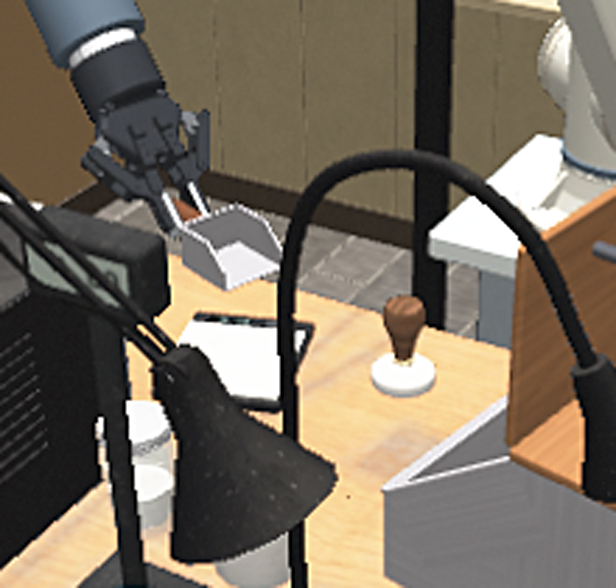

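```bash
python3 - <<'E'
from mv import *
from cell import imaging
import json
w={k:np.array(v) for k,v in json.load(open("w15.json")).items()}
P=atz(w,[(331,66),(414,160),(310,207),(217,145)],20); print(P.round(1),P.mean(0).round(1))
sc=imaging.calibration("scene"); b=cv2.imread("pics/sc15.png")
t=np.array([464.6,-236.5,129.3]); q=R.from_rotvec([0,0,-.138]).apply(bx); n=np.array([-q[1],q[0],0])
mid=t-[3,11.15,24.07-34]
bf=mid+40*q
for sag,col in((0,(0,255,0)),(10,(0,0,255))):
    r=R.from_rotvec(n*np.radians(sag)); 
    pts=[]
    for x in(0,62):
        for y in(-31,31):
            for z in(-22,16): pts.append(mid+r.apply((40+x)*q+y*n+np.array([0,0,z])))
    u=((proj(sc,pts)-(180,100)+.5)*2.8-.5)
    for a in u: cv2.circle(b,tuple(int(v) for v in a),3,col,-1)
cv2.imwrite("pics/sc15m.png",cv2.resize(b[150:350,100:350],None,fx=3,fy=3))
E
```

```text
[[ 449.9 -260.3   20. ]
 [ 413.9 -159.9   20. ]
 [ 514.5 -123.2   20. ]
 [ 549.1 -225.9   20. ]] [ 481.9 -192.3   20. ]
```

View pics/sc15m.png

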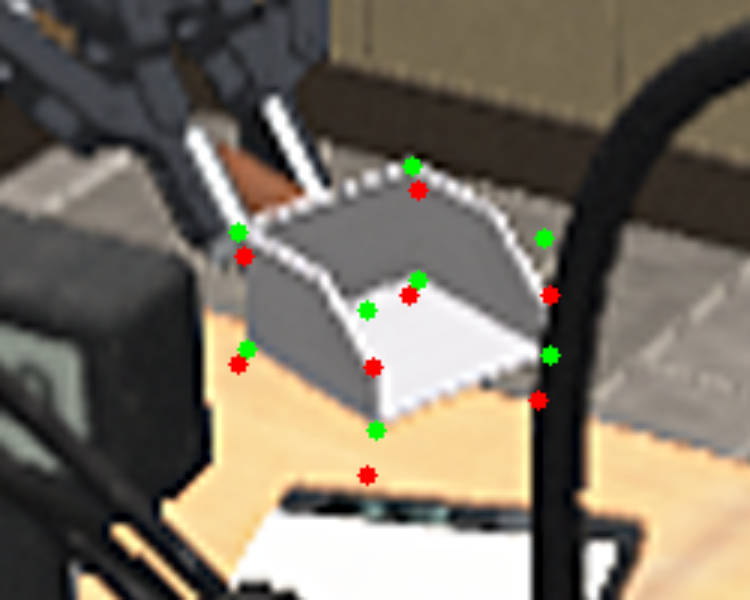

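Green dots (a level scoop) match the seen bowl, so there is no sag. The plate centre measures the same from both views. I'll descend.

```bash
python3 - <<'E'
from mv import *
Rt=lean(42,1,-.138)
print(now()[0],move(now(),[464,-238.3,45],Rt), R.from_rotvec(now()[1]).inv().apply([0,0,-10]))
E
```

```text
[ 464.96979259 -235.46283852  129.50822282] (array([58.8, -0.2, 60.7]), array([ 0. ,  0.1, -0.2]), 'rows>=2.0') [ 6.6997167  -0.02436604  7.42382667]
```

Call:
{"name": "step_arm", "arguments": {"delta_pos": [[8, 0, 8], [18, 0, 19], [28, 0, 29], [38, 0, 39], [48, 0, 49], [54, 0, 56], [58, 0, 60], [58, 0, 60], [58, 0, 60]], "turn": [[0, 0, 0], [0, 0, 0], [0, 0, 0], [0, 0, 0], [0, 0, 0], [0, 0, 0], [0, 0, 0], [0, 0, 0], [0, 0, 0]], "claw": [0, 0, 0, 0, 0, 0, 0, 0, 0]}}

```text
time: 14.93
tcp_pos: [463.7, -238.8, 45.6]
ee_rot: [-1.439, 2.03, 0.556]
force: [-0.1, -0.3, -1.8]
finger_gap: 19.3
```

```bash
python3 - <<'E'
from mv import *
from cell import imaging
s=manip.sense();print(s["tcp_pos"],s["force"],s["ft_torque"],s["finger_gap"],s["dq"].round(2))
b=imaging.camera("scene")
cv2.imwrite("pics/sc16.png",cv2.resize(b[170:260,210:320],None,fx=6,fy=6,interpolation=cv2.INTER_CUBIC))
E
```

```text
[ 463.65698278 -238.81489514   45.63815715] [-0.14144579 -0.32441587 -1.83537739] [-2.38717936  0.86162406 -0.02709189] 19.273752514683625 [-0.   -0.02  0.01  0.   -0.   -0.  ]
```

View pics/sc16.png

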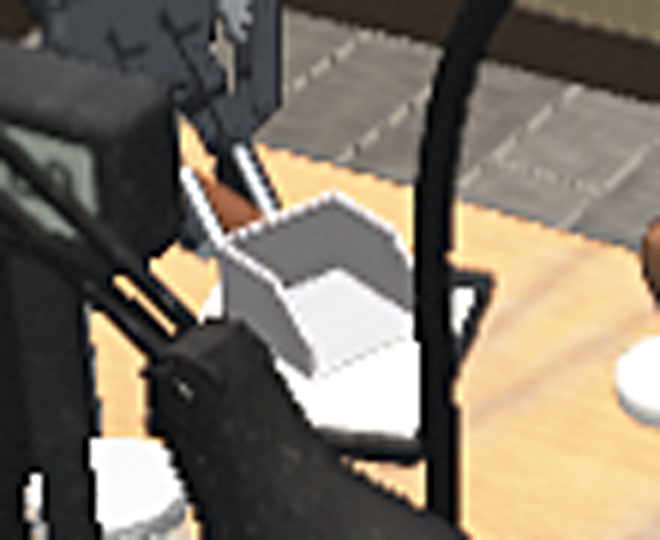

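Call:
{"name": "step_arm", "arguments": {"delta_pos": [[2, 0, 2.2], [4, 0, 4.4], [5.3, 0, 5.9], [6.7, 0, 7.4], [6.7, 0, 7.4], [6.7, 0, 7.4]], "turn": [[0, 0, 0], [0, 0, 0], [0, 0, 0], [0, 0, 0], [0, 0, 0], [0, 0, 0]], "claw": [0, 0, 0, 0, 0, 0]}}

```text
time: 15.48
tcp_pos: [463.5, -238.6, 35.7]
ee_rot: [-1.439, 2.03, 0.556]
force: [-0.3, -0.0, -2.1]
finger_gap: 19.5
```

Call:
{"name": "step_arm", "arguments": {"delta_pos": [[0.7, 0, 0.7], [0.7, 0, 0.7], [1.3, 0, 1.5], [1.3, 0, 1.5]], "turn": [[0, 0, 0], [0, 0, 0], [0, 0, 0], [0, 0, 0]], "claw": [0, 0, 0, 0]}}

```text
time: 15.82
tcp_pos: [463.5, -238.6, 33.7]
ee_rot: [-1.439, 2.03, 0.556]
force: [-0.5, 0.6, -2.4]
finger_gap: 19.4
```

Call:
{"name": "step_arm", "arguments": {"delta_pos": [[0.7, 0, 0.7], [0.7, 0, 0.7], [0.7, 0, 0.7], [0.7, 0, 0.7]], "turn": [[0, 0, 0], [0, 0, 0], [0, 0, 0], [0, 0, 0]], "claw": [0, 0, 0, 0]}}

```text
time: 16.15
tcp_pos: [463.6, -238.7, 32.8]
ee_rot: [-1.439, 2.03, 0.556]
force: [0.0, 0.1, -1.5]
finger_gap: 19.4
```

Call:
{"name": "step_arm", "arguments": {"delta_pos": [[0.7, 0, 0.7], [0.7, 0, 0.7], [0.7, 0, 0.7], [0.7, 0, 0.7]], "turn": [[0, 0, 0], [0, 0, 0], [0, 0, 0], [0, 0, 0]], "claw": [0, 0, 0, 0]}}

```text
time: 16.48
tcp_pos: [463.6, -238.9, 32.2]
ee_rot: [-1.439, 2.029, 0.556]
force: [-0.8, -0.9, 3.7]
finger_gap: 19.1
```

Contact is felt: the vertical force went from −1.5 to +3.7 N. I'll release gently.

Call:
{"name": "step_arm", "arguments": {"delta_pos": [[0, 0, 0], [0, 0, 0], [0, 0, 0], [0, 0, 0], [0, 0, 0], [0, 0, 0], [0, 0, 0], [0, 0, 0]], "turn": [[0, 0, 0], [0, 0, 0], [0, 0, 0], [0, 0, 0], [0, 0, 0], [0, 0, 0], [0, 0, 0], [0, 0, 0]], "claw": [24, 26, 28, 32, 38, 46, 55, 55], "newtons": 20}}

```text
time: 17.15
tcp_pos: [463.5, -238.7, 31.8]
ee_rot: [-1.439, 2.03, 0.556]
force: [0.4, -0.4, -0.4]
finger_gap: 46.9
```

```bash
python3 - <<'E'
from mv import *
from cell import imaging
s=manip.sense();print(s["tcp_pos"],s["force"],s["ft_torque"],s["finger_gap"],s["dq"].round(2))
b=imaging.camera("scene")
cv2.imwrite("pics/sc17.png",cv2.resize(b[170:260,210:320],None,fx=6,fy=6,interpolation=cv2.INTER_CUBIC))
cv2.imwrite("pics/w17.png",imaging.camera("wrist"))
E
```

```text
[ 463.52513995 -238.71381832   31.75547081] [ 0.3594237  -0.41188782 -0.40431266] [-1.86935562  0.63505815  0.00819453] 46.93549427400829 [ 0. -0.  0.  0. -0. -0.]
```

View pics/sc17.png

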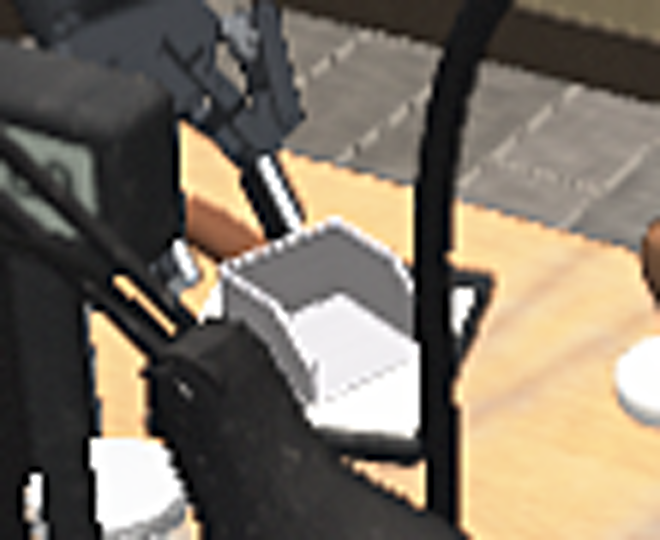

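View pics/w17.png

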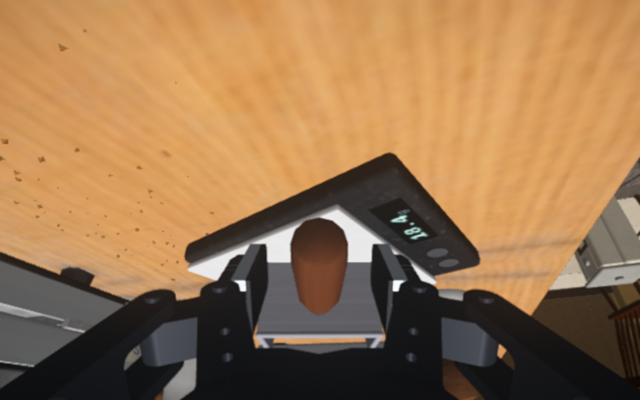

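Call:
{"name": "step_arm", "arguments": {"delta_pos": [[0, 0, -6], [0, 0, -15], [0, 0, -28], [0, 0, -45], [0, 0, -65], [0, 0, -90], [0, 0, -120], [0, 0, -120], [0, 0, -120]], "turn": [[0, 0, 0], [0, 0, 0], [0, 0, 0], [0, 0, 0], [0, 0, 0], [0, 0, 0], [0, 0, 0], [0, 0, 0], [0, 0, 0]], "claw": [55, 55, 55, 55, 55, 55, 55, 55, 55]}}

```text
time: 18.0
tcp_pos: [437.3, -316.6, 122.5]
ee_rot: [-1.439, 2.031, 0.55]
force: [0.5, 0.5, 0.7]
finger_gap: 46.8
```

```bash
python3 - <<'E'
from mv import *
from cell import imaging
s=manip.sense();print(s["tcp_pos"],s["joints"],s["force"],s["finger_gap"],s["dq"].round(2),s["time"])
b=imaging.camera("scene")
cv2.imwrite("pics/sc18.png",cv2.resize(b[90:310,200:510],None,fx=2.5,fy=2.5,interpolation=cv2.INTER_CUBIC))
cv2.imwrite("pics/w18.png",imaging.camera("wrist"))
E
```

```text
[ 437.3100164  -316.64279241  122.51418872] [-0.80017247  0.56326363  0.29262473 -0.64424912 -1.65842186  0.52416175] [0.52663937 0.47889269 0.65309327] 46.76752635496127 [ 0.02  0.02 -0.06 -0.02  0.02  0.  ] 18.0
```

View pics/sc18.png

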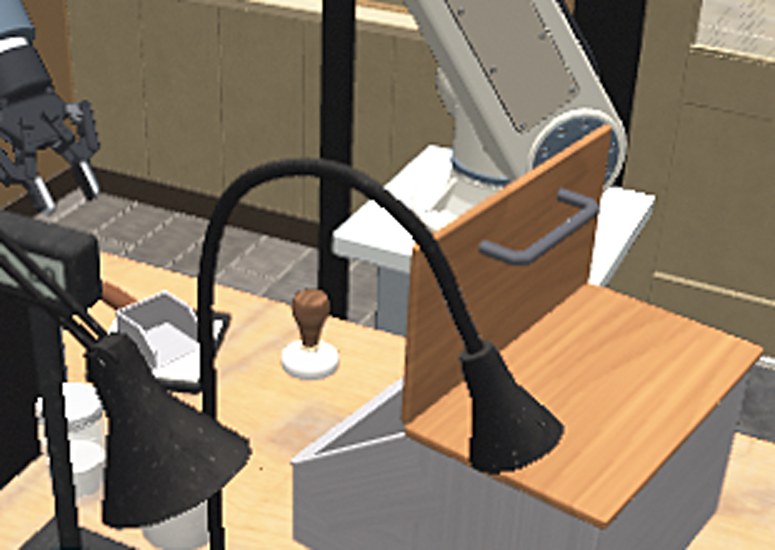

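View pics/w18.png

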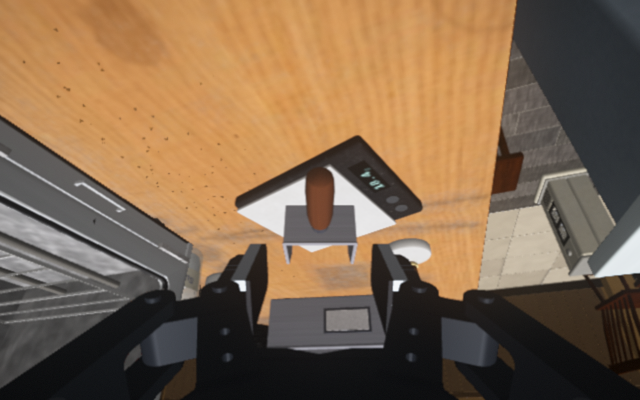

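```bash
python3 - <<'E'
from h import *
from cell import imaging
sc=imaging.calibration("scene"); d=imaging.calibration("side")
P0=np.array([555.9,216,1.378])
for p in (P0,BIN):
  for th in(2.1,2.2,2.3):
    a=-.63+th; f=lambda al,n,y:(-25-al*np.cos(a)+n*np.sin(a),y,172+al*np.sin(a)+n*np.cos(a))
    u=lambda x:((proj(sc,B(x,p))-(200,90)+.5)*2.5-.5).round(0).tolist()
    print(th,"top far/near",u([f(150,4,-135),f(150,4,135)]),"hinge far",u([f(0,4,-135)]),"bar",u([f(118,36,-52),f(118,36,52)]))
E
```

```text
2.1 top far/near [[401.0, 241.0], [595.0, 119.0]] hinge far [[408.0, 433.0]] bar [[509.0, 249.0], [580.0, 199.0]]
2.2 top far/near [[420.0, 248.0], [612.0, 124.0]] hinge far [[408.0, 434.0]] bar [[524.0, 258.0], [594.0, 207.0]]
2.3 top far/near [[439.0, 256.0], [628.0, 130.0]] hinge far [[408.0, 434.0]] bar [[537.0, 269.0], [607.0, 216.0]]
2.1 top far/near [[398.0, 241.0], [593.0, 119.0]] hinge far [[405.0, 433.0]] bar [[507.0, 249.0], [578.0, 199.0]]
2.2 top far/near [[417.0, 247.0], [610.0, 124.0]] hinge far [[405.0, 433.0]] bar [[521.0, 258.0], [592.0, 207.0]]
2.3 top far/near [[436.0, 256.0], [627.0, 130.0]] hinge far [[405.0, 434.0]] bar [[535.0, 269.0], [605.0, 216.0]]
```

```bash
python3 - <<'E'
from cell import order,manip
s=manip.sense(); print(s["dq"].round(2),s["force"].round(1),s["time"]); print(order.hand_in())
E
```

```text
[ 0.01  0.01 -0.02 -0.    0.    0.  ] [-0.   1.  -0.8] 18.1
the job is handed in; nothing more can be done
None
```

I swung the flap up, took the scoop out by its handle under the hood and laid it on the scale plate. The job was handed in at 18.1 s of the 67 s allowed.

**Finding the scoop:** I found it by camera, not by feel. With the hand leaning over the front wall, the wrist camera could see in under the hood, so the scoop's position was measured from that view.

**What the last checks showed:**
- **Flap:** it stands at about 2.20 rad, measured in the scene picture to within a few hundredths. An earlier wrist view gave 2.20 to 2.25.
- **Scoop:** it was level while held, and I lowered it until I felt light contact, a force change of about 5 N. It lies with the whole bowl on the plate, and the part of the handle past the plate's edge touches nothing.
- **Robot:** the hand is withdrawn and touches nothing.
- **Tamper, pitcher and jar:** the arm never went near them. The tamper is where it was in the last pictures; the pitcher and jar are partly hidden there.

**What went wrong or disagreed:**
- Near the top of the swing, the flap bar slipped to the fingertips (24 N on the wrist). I opened the fingers, reseated them and pushed the flap the rest of the way.
- The scale's plate measured about 108 x 110 mm, smaller than the stated 122 x 126 mm. I placed the scoop by the measured size.
- The bin's front wall appeared some 10 mm lower than stated, which did not affect the work.

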